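# Serve the gold chocolate egg from the display case

## Task

Lift the sliding pane of the egg case over its catch, slide it open, take out the gold egg and stand it upright, blunt end down, in the egg cup without dropping it. Then shut the pane again until it has dropped in behind its catch. Leave the red egg on its stand and the shaker standing where it is.

Things in the scene. Friction and masses are not known exactly. Their poses are not given: they have to be found in the camera images.
- case: Wood and acrylic case, 126 deep (x) x 400 wide (y) x 150 high, fixed; origin under its centre, +x to its closed back, +y to its left end. Front slopes back 40 deg above level from its lower edge (x -63, z 44) to x +30, z 122; a wooden roof covers the rear from x 21 on. Behind the pane (left half), floor z 16 and two round egg stands, 35 across, top z 30, at x 13, y 62 and y 142. Right half: fixed pane, display sweets.
- pane_slide (a joint): Sideways travel of the sliding pane, m: 0 = shut over the left half; grows to 0.188 as it slides to the case's -y over the fixed pane. Friction about 1 N, stays where it is left. Near 0 a lug under its left end is blocked by the catch after about 2 mm of travel.
- pane_lift (a joint): Lift of the pane up the slope, m: 0 = down, 0.014 = upper stop. The pane (about 0.3 kg) sinks back by its weight, so lift it while starting to slide; a lift of 8.5 mm clears the catch. After some 30 mm of travel it may be let down and slid low. On the way back the catch has a ramp on the open side: lift again, or push it shut and it rides over and drops in.
- pane_knob (a point): Middle of the black round knob on the pane (moves with it): 20 mm diameter, gripping length 26 mm along z, its end 12.5 mm above this point, the pane's face 23 mm below it. Axes: x up the slope, y to the case's left, z out of the pane (leaning 40 deg from vertical towards the robot). At shut the knob is 69 mm left of the case's middle.
- catch_top (a point): Top of the brass catch on the sill at the left end of the opening: a bump 8 mm high (up the slope) with a steep left side that holds the pane's lug and a ramp of about 23 deg on its right.
- gold_egg: Gold foil chocolate egg, 40 mm diameter, 54 mm tall, about 55 g, on one of the two stands in the case (left or right varies); origin at the bottom of its blunt end, +z to its pointed end, widest 20 mm above the origin; grip it there or up to 10 mm higher. Axis 76 mm behind the slope's lower edge, so the roof and the machine above leave room only for a tool that leans back about as the pane does.
- gold_egg_middle (a point): Centre of the gold egg at its widest section, 20 mm above the bottom of its blunt end; axes as the egg's.
- red_egg: Red foil chocolate egg of the same size on the other stand, 80 mm from the gold one; stays there. Origin at the bottom of its blunt end.
- egg_cup: Blue ceramic egg cup standing loose on the worktop left of the case, 36 mm across the rim (narrower than the egg), 44 across the foot, 40 mm high, 160 g; origin at the centre of its underside, z up. Its hollow, 29 mm wide at the rim, narrows downward: a seated egg has its bottom 34 mm above the cup's underside and centres itself. Fingertips below the egg's bottom would strike the cup. The machine's black handles hang over the place, 230 mm up.
- shaker: Steel powder shaker with black lid, 65 mm diameter, 103 mm high, standing behind and to the left of the egg cup; origin under its centre. Leave it.

How it is judged (in metres and radians):
On the way, in this order (a step that is already met when the one before it is completed fails the run):
1. the pane has been lifted over its catch and slid at least 100 mm open (value of joint pane_slide above 0.1 m), for 0.2 s.
2. the gold egg sits in the egg cup, let go (horizontal distance between gold_egg_middle and egg_cup below 0.006 m and z of gold_egg_middle in the frame of egg_cup between 0.045 and 0.06 m and contact force between gold_egg and the fingers below 0.05 N), for 0.2 s.
At the end, for the whole second after the job is handed in: The gold egg is in the cup: its middle within 5 mm of the cup's axis and 50 to 58 mm above its underside, leaning less than 20 deg, at rest, cup upright. The pane is shut (slide under 5 mm) and down behind its catch (lift under 2 mm). Red egg within 15 mm, shaker within 20 mm of its start (value of joint pane_slide below 0.005 m and value of joint pane_lift below 0.002 m and horizontal distance between gold_egg_middle and egg_cup below 0.005 m and z of gold_egg_middle in the frame of egg_cup between 0.05 and 0.058 m and angle between gold_egg's own z axis and vertical below 0.35 rad and angle between egg_cup's own z axis and vertical below 0.1 rad and linear speed of gold_egg below 0.02 m/s and distance of red_egg from where it was at the start of the episode below 0.015 m and distance of shaker from where it was at the start of the episode below 0.02 m); the robot touches nothing.
It fails at once if the red egg is moved more than 15 mm (distance of red_egg from where it was at the start of the episode above 0.015 m).
It fails at once if the shaker is moved more than 20 mm (distance of shaker from where it was at the start of the episode above 0.02 m).
It fails at once if the gold egg is dropped (falls freely faster than 0.5 m/s) (linear speed of gold_egg above 0.5 m/s and contact force between gold_egg and the fingers below 0.05 N).
It also fails if it takes over 67 s, if anything falls off the work surface, if the arm or the gripper's body presses on something with over 40 N, if the wrist force passes 120 N, or if a joint passes its speed limit or range.

## Robot

A 6-joint arm with a two-finger parallel gripper is mounted at the origin on a cart in front of the work surface, level with it; the furniture and walls round the work are solid. World frame = base frame: x ahead of the robot, y to its left, z up, the work surface at z = 0. Lengths are in mm, angles in rad, forces in N, time in s.
With the tool pointing down it reaches from about 300 to 775 mm from the base axis. Payload 14.6 kg.
Tool frame: the origin (TCP) lies between the finger pads; the fingertips stand 8 mm ahead of it and the grasp point (between the pads) lies 11 mm behind it; z points along the fingers, y is the direction in which the jaws open and shut (so a half turn about z gives the same grasp; the last joint's range is limited). The gripper opens to 94 mm and grips with 3 to 60 N. Pads are 16 mm wide; open, the fingers measure 119 mm over their backs; the gripper's body (75 mm by 177 mm) begins 78 mm behind the grasp point.
Start: joints at [1.04, 0.3, 1.521, -0, 1.321, -0.067], TCP at [246.038, 491.889, 213.446] pointing down, gripper open.
Joint ranges: [-3.03, 3.03], [-0.79, 2.21], [0.23, 2.52], [-1.04, 4.18], [0, 3.07], [-2.55, 2.55]. Speed limits (rad/s): [2.22, 2.22, 2.57, 3.14, 3.14, 3.14].

## Interface

Orientations are given as [roll, pitch, yaw] about the fixed x, y, z axes, in that order (R = Rz(yaw) Ry(pitch) Rx(roll)).
In Python, from cell import manip, cams, models gives the robot as it stands. The module is installed in compiled form; this text tells all that it offers.
- The arm moves only by the shell command python3 -m pendant 'ROWS' [OPENING] [FORCE]. ROWS is JSON, a list that holds one entry, the list of rows, each a list of 4 numbers: the shift along the tool's x, y, z in cm, then the turn about the tool's z in rad. In form: [[[x, y, z, roll], ...]]. A call has 1 to 5 rows; each row is the pose to reach, as a shift and turn from the pose commanded when the call began, along the tool's axes at that moment; what a row does not reach only later rows make up. A row lasts 1/10 s, in which the tool goes at most 50 mm and 8.59 degrees, less where a joint would pass 70% of its speed; a pose out of reach is approached as far as the arm can. A call with a gripper value outside its range is refused whole. OPENING is the opening, from -1 (shut) to 1 (fully open), so that 0 is half open, set as the call begins (- or left out, the last holds). The fingers move at their own pace and stop on an object; FORCE is the grip in N (left out, the last holds). Time passes only in rows, so rows that repeat a pose let the fingers close. It gives the time, the measured TCP pose, the force and the opening at its end, in the units of the state.
- manip.read_state(): the state, without advancing time (a new reading comes with each control period).
- cams.camera(name): name is "scene" or "top"; returns a dict with "frame" (480x640x3 uint8, red, green, blue), "K" (3x3 intrinsics, pixels), "pose" (4x4, takes a point from camera to world coordinates). Camera axes: x right, y down, z forward; pixel columns grow to the right and rows downward; lengths in mm; the calibration is good to about 2 mm. A picture is of the moment at which its call begins. There is no depth.
- manip.sign_off(): hands the job in, once; it reports no verdict.
Trained networks look in the newest picture that a camera, given by its name, has taken for a name from the list of things; names that differ only in an ending like _2 or _b are one class to them, and where a whole thing is asked for, a point or a joint stands for the part that bears it (a point fixed in the world has none). Each returns a list of dicts, best first, with "score" (0 to 1); they miss things now and then, are a little off and sometimes report something else, mostly with a low value. They report only what shows in the picture. A call takes as long as a camera call.
- models.regions_of(camera, name): "pixels" (480x640 bool, what is visible of it) and "point" ([column, row] in pixels, amid what is visible of it).
The state is a dict: "clock": time; "joints": joint angles; "qd": joint speeds; "effort": joint torques, N m; "eef_pos": TCP position; "eef_rot": TCP orientation; "wrist_force": force on the tool from outside, world axes, zero at the start; "moment": the same for the moment, N m; "finger_gap": finger opening in mm.
Only numpy, scipy, OpenCV 4.12 (cv2) and the standard library are available. Lean on these libraries where they do the work, as an engineer would, in place of code of your own. Each camera call takes 0.05 s, during which the arm holds its last target.

## Working session

There is one attempt and no reset: what is moved stays moved. The work goes in short steps, Python scripts to look and compute and a shell command to move; the robot and the scene stay as the last step left them, time stands still between calls to the robot, and variables do not carry over. Pictures are saved under pics/ and viewed, and the job is handed in when it is done.

```bash
ls; mkdir -p pics; python3 - <<'E'
from cell import manip,cams,models
import cv2,numpy as np
s=manip.read_state(); print({k:np.round(v,3).tolist() for k,v in s.items()})
for c in ["scene","top"]:
    d=cams.camera(c); cv2.imwrite(f"pics/{c}0.png",d["frame"][:,:,::-1]); print(c,np.round(d["K"],1).tolist(),np.round(d["pose"],3).tolist())
    for n in ["case","pane_knob","catch_top","gold_egg","red_egg","egg_cup","shaker","pane_slide"]:
        for r in models.regions_of(c,n)[:2]:
            p=r["pixels"]; ys,xs=np.nonzero(p); print(c,n,round(r["score"],2),np.round(r["point"],1),p.sum(),xs.min(),xs.max(),ys.min(),ys.max())
E
```

```text
pics
{'clock': 0.0, 'joints': [1.04, 0.3, 1.522, -0.0, 1.321, -0.067], 'qd': [-0.002, 0.0, 0.001, -0.0, 0.002, -0.001], 'effort': [-0.002, -53.182, -35.273, 0.071, 0.024, -0.0], 'eef_pos': [245.908, 491.696, 212.885], 'eef_rot': [-3.14, -0.0, 2.678], 'wrist_force': [-0.255, 0.128, 1.016], 'moment': [0.025, 0.005, 0.044], 'finger_gap': 93.501}
scene [[582.8, 0.0, 317.4], [0.0, 582.8, 235.2], [0.0, 0.0, 1.0]] [[0.864, -0.265, 0.429, 15.448], [-0.504, -0.457, 0.733, -768.218], [0.002, -0.849, -0.528, 684.01], [0.0, 0.0, 0.0, 1.0]]
scene case 0.83 [465.2 370. ] 34306 336 598 241 479
scene pane_knob 0.71 [395.7 320.6] 5383 344 451 268 374
scene catch_top 0.69 [460.6 369.9] 34296 336 598 241 479
scene egg_cup 0.76 [291.6 241.7] 377 282 300 227 252
scene shaker 0.55 [289.  189.7] 1169 275 301 164 211
scene pane_slide 0.58 [398.6 321.9] 5334 343 451 269 374
top [[476.2, 0.0, 331.4], [0.0, 476.2, 246.9], [0.0, 0.0, 1.0]] [[0.029, -0.985, 0.169, 325.856], [-0.999, -0.033, -0.021, 41.565], [0.026, -0.168, -0.985, 1013.461], [0.0, 0.0, 0.0, 1.0]]
top case 0.81 [498.7 241.7] 15601 391 615 202 282
top pane_knob 0.92 [449.1 250.7] 3392 398 502 234 273
top pane_knob 0.43 [261.6 240.8] 347 253 272 234 255
top catch_top 0.77 [499.9 244.7] 15533 391 615 202 282
top egg_cup 0.88 [263.4 243.7] 349 252 272 234 255
top shaker 0.89 [185.9 198.5] 1203 161 203 179 219
top pane_slide 0.64 [446.2 252.5] 3417 398 502 234 273
```

View pics/scene0.png

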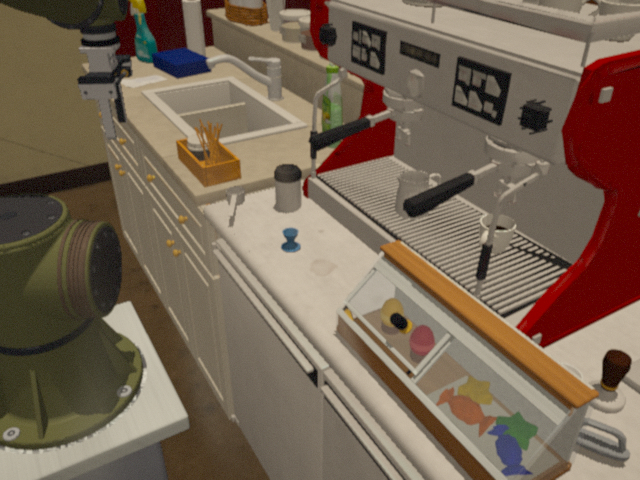

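View pics/top0.png

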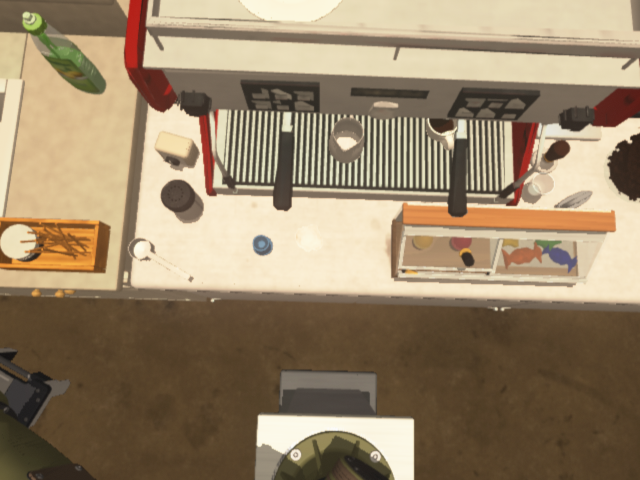

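The scene view shows the gold egg at about (391,312), the red egg at (422,342), the knob at (401,323) and the cup at (291,241). In the top view the knob is at (467,258), the gold egg at (423,242) on the left stand, the cup at (262,244) and the shaker at (178,196). I'll zoom in on both.

```bash
python3 - <<'E'
import cv2
a=cv2.imread("pics/scene0.png"); t=cv2.imread("pics/top0.png")
def z(im,x0,y0,w,h,k,n):
    c=cv2.resize(im[y0:y0+h,x0:x0+w],None,fx=k,fy=k,interpolation=cv2.INTER_CUBIC)
    for i in range(0,w,20): cv2.putText(c,str(x0+i),(i*k,10),0,.35,(0,0,255)); cv2.line(c,(i*k,12),(i*k,18),(0,0,255))
    for i in range(0,h,20): cv2.putText(c,str(y0+i),(0,i*k+4),0,.35,(0,0,255)); cv2.line(c,(26,i*k),(32,i*k),(0,0,255))
    cv2.imwrite(n,c)
z(a,330,235,270,245,2,"pics/sz.png")
z(a,335,250,130,120,5,"pics/szl.png")
z(t,385,195,240,95,3,"pics/tz.png")
z(t,240,220,50,45,8,"pics/tcup.png")
E
```

```text
(no output)
```

View pics/sz.png

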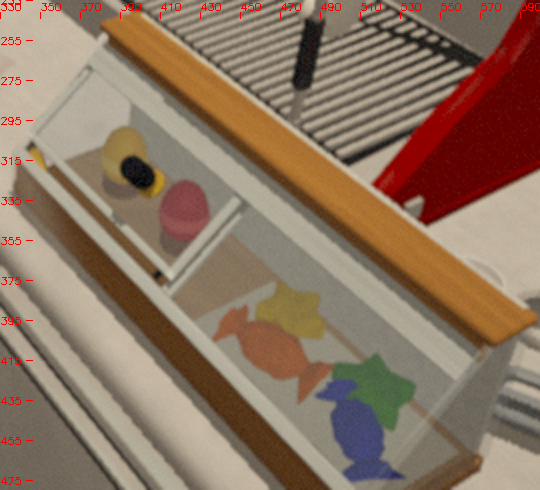

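View pics/szl.png

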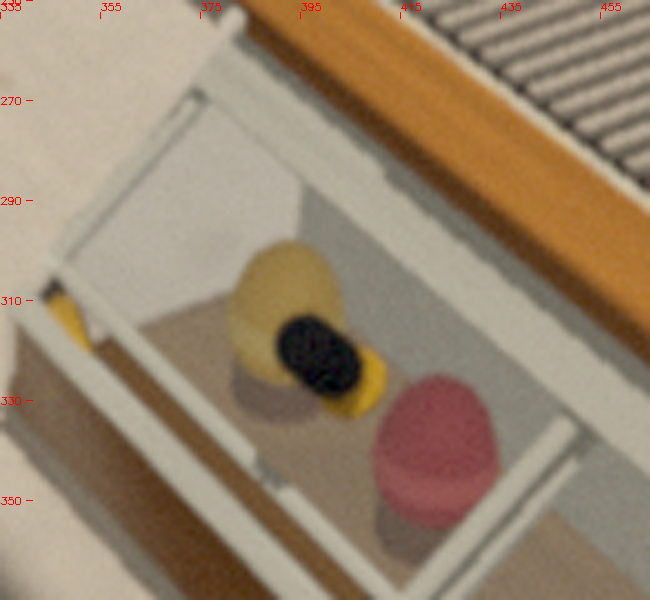

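View pics/tz.png

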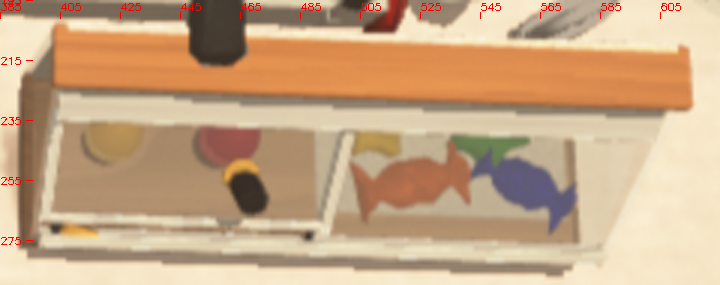

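View pics/tcup.png

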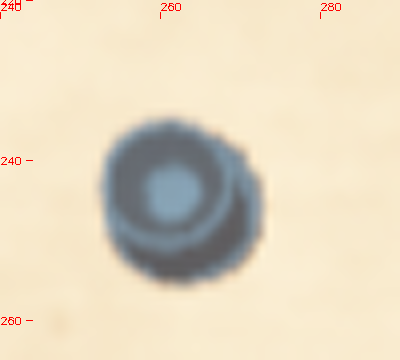

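```bash
cat > h.py <<'E'
from cell import manip,cams,models
import cv2,numpy as np
from scipy.optimize import least_squares
from scipy.spatial.transform import Rotation as Ro
C={}
for n,K,P in [("scene",None,None),("top",None,None)]:pass
def proj(d,p):
    p=np.atleast_2d(p); T=np.linalg.inv(d["pose"]); q=p@T[:3,:3].T+T[:3,3]; q=q@d["K"].T; return q[:,:2]/q[:,2:]
def tri(ds,pxs):
    Ps=[d["K"]@np.linalg.inv(d["pose"])[:3] for d in ds]
    X=cv2.triangulatePoints(Ps[0],Ps[1],np.array(pxs[0],float).reshape(2,1),np.array(pxs[1],float).reshape(2,1)); X=(X[:3]/X[3]).ravel()
    return X,[float(np.linalg.norm(proj(d,X)[0]-p)) for d,p in zip(ds,pxs)]
def onplane(d,px,z):
    r=d["pose"][:3,:3]@np.linalg.inv(d["K"])@np.array([px[0],px[1],1.]); o=d["pose"][:3,3]; return o+r*(z-o[2])/r[2]
S=np.radians(40)
UP=np.array([np.cos(S),0,np.sin(S)]); OUT=np.array([-np.sin(S),0,np.cos(S)])
E
cat > fit.py <<'E'
from h import *
s=cams.camera("scene");t=cams.camera("top")
K,r=tri((s,t),[(397.5,321.5),(467.8,259.2)]);print("knob",K,r)
for n,a,b,z in [("gold",(392,313),(422.5,241.5),55),("red",(422.5,340.5),(460.8,241.5),55)]:
    print(n,tri((s,t),[a,b]),onplane(s,a,z),onplane(t,b,z))
print("cup rim top", onplane(t,(260.5,243),40), "foot scene")
for c,d in (("top",t),("scene",s)):
    for n in ("egg_cup","shaker"):
        R=models.regions_of(c,n)
        if R: print(c,n,R[0]["point"],onplane(d,R[0]["point"],20 if n=="egg_cup" else 60))
# fit case: x,y,yaw
g=(13,142,55);rd=(13,62,55)
obs=[(s,(392,313),g),(s,(422.5,340.5),rd),(t,(422.5,241.5),g),(t,(460.8,241.5),rd)]
def W(p,q): return Ro.from_euler("z",p[2]).apply(np.atleast_2d(q))+[p[0],p[1],0]
kn0=np.array([0,69,0.])
def f(p):
    e=[(proj(d,W(p,q))[0]-px) for d,px,q in obs]
    # knob: unknown distance u along slope, 23 above pane surface h
    q=np.array([-63,69,44])+UP*p[3]+OUT*p[4]
    e+= [proj(s,W(p,q))[0]-(397.5,321.5),proj(t,W(p,q))[0]-(467.8,259.2)]
    return np.concatenate(e)
o=least_squares(f,[450,-240,0,60,23]);print(o.x,np.round(o.fun,1))
np.save("case.npy",o.x)
p=o.x
pts=[]
for y in(-200,200):
    prof=[(-63,y,0),(-63,y,44),(30,y,122),(21,y,150),(63,y,150),(63,y,0)]
    pts.append(prof)
for n,d in (("s",s),("t",t)):
    im=d["frame"][:,:,::-1].copy(); 
    for pr in pts:
        cv2.polylines(im,[np.round(proj(d,W(p,pr))*1).astype(int)],True,(0,255,0),1)
    for a,b in zip(*pts): cv2.polylines(im,[np.round(proj(d,W(p,[a,b]))).astype(int)],False,(0,255,0),1)
    x0,y0,w,h=(330,230,270,249) if n=="s" else (385,190,240,100)
    cv2.imwrite(f"pics/fit_{n}.png",cv2.resize(im[y0:y0+h,x0:x0+w],None,fx=2.4,fy=2.4,interpolation=cv2.INTER_CUBIC))
E
python3 fit.py
```

```text
knob [ 464.84263031 -242.29029616  107.47454354] [0.42819848275503064, 0.49914154084640694]
gold (array([ 510.94966609, -168.26762381,   51.39773163]), [1.1644447415154646, 1.440264633648663]) [ 510.22403451 -172.02331718   55.        ] [ 507.55183445 -166.06604345   55.        ]
red (array([ 512.99946887, -247.72367711,   50.94440442]), [0.9108239409566626, 1.0543137864982384]) [ 511.38164515 -251.29931705   55.        ] [ 510.23897019 -245.41225719   55.        ]
cup rim top [495.83090751 167.54757579  40.        ] foot scene
top egg_cup [263.2, 243.5] [498.44371934 164.40077059  20.        ]
top shaker [185.4, 200.1] [576.35811844 323.0355073   60.        ]
scene egg_cup [289.4, 242.9] [488.38896588 156.97833729  20.        ]
scene shaker [286.9, 188.7] [564.5474619  310.99025259  60.        ]
[ 4.99473145e+02 -3.10993891e+02  1.79488347e-02  6.34706173e+01
  2.98050544e+01] [-1.3 -1.  -1.  -0.9  1.3 -1.1  1.6 -0.5  0.5 -0.  -0.   0.5]
```

View pics/fit_s.png

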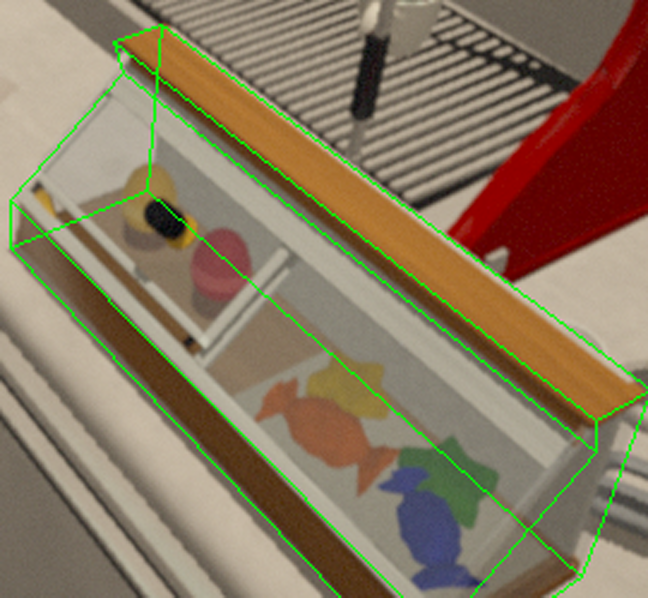

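View pics/fit_t.png

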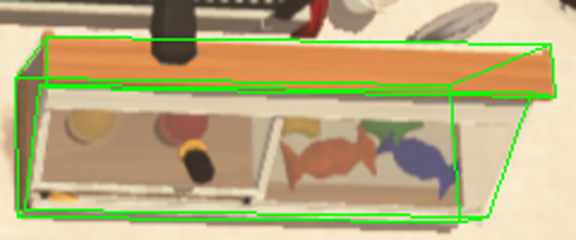

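```bash
python3 - <<'E'
from h import *
t=cams.camera("top");s=cams.camera("scene")
for n,p in [("handle R tip",(457,212)),("handle R root",(459,130)),("handle L tip",(283,207)),("handle L root",(287,122))]:
    print(n,onplane(t,p,230))
for n,a,b in [("Rtip",(411,207),(457,205)),("Ltip",(316,141),(283,200)),("Rroot",(473,177),(460,130))]: print(n,tri((s,t),[a,b]))
E
python3 -m pendant '[[[0,0,-2,0],[0,0,-2,0.05],[0,0,-2,0.1]]]' 1
```

```text
handle R tip [ 527.46911751 -187.36244592  230.        ]
handle R root [ 675.65227988 -193.2023424   230.        ]
handle L tip [525.62632255 108.44479846 230.        ]
handle L root [678.19870579 108.51539259 230.        ]
Rtip (array([ 528.06913808, -177.15717635,  257.62414386]), [2.0483140674436173, 2.7566821904021586])
Ltip (array([526.75900499, 107.55725468, 260.7104847 ]), [1.0590139037541995, 1.803422938089813])
Rroot (array([ 649.16904931, -177.3676754 ,  278.56763227]), [2.315965073671774, 3.224752691541046])
clock: 1.6
eef_pos: [246.1, 492.0, 234.0]
eef_rot: [3.141, -0.0, 2.576]
wrist_force: [-0.1, 0.7, -0.8]
finger_gap: 93.7
```

```bash
python3 -m pendant '[[[-3.7,-3.1,-1,-0.11],[-7.4,-6.2,-2,-0.22],[-11.1,-9.3,-3,-0.33],[-14.8,-12.4,-4,-0.44],[-18.5,-15.5,-5,-0.566]]]'; python3 -c "
from h import *
print(manip.read_state()['joints'])"
```

```text
clock: 2.1
eef_pos: [319.0, 262.9, 283.4]
eef_rot: [3.141, 0.001, 3.141]
wrist_force: [1.3, -0.0, 0.7]
finger_gap: 94.2
[ 6.00694422e-01 -6.34526618e-02  1.76402403e+00 -9.62846624e-05
  1.44038239e+00 -9.69585295e-01]
```

```bash
python3 -m pendant '[[[-0.6,-4.5,-1.5,0],[-1.2,-9,-3,0],[-1.8,-13.5,-4.5,0],[-2.4,-18,-6,0],[-3,-22.5,-7.5,0]]]';python3 -m pendant '[[[0,-3.8,-3,0],[0,-3.8,-7.5,0],[0,-3.8,-12,0],[0,-3.8,-16.5,0],[0,-3.8,-21,0]]]'; python3 -c "
from h import *
print(manip.read_state()['joints'].round(3))"
```

```text
clock: 2.6
eef_pos: [347.3, 37.9, 358.8]
eef_rot: [3.142, 0.001, 3.137]
wrist_force: [0.6, 0.5, -0.9]
finger_gap: 94.0
clock: 3.1
eef_pos: [346.9, 1.5, 569.9]
eef_rot: [-3.142, 0.001, 3.136]
wrist_force: [0.5, 0.7, 0.5]
finger_gap: 93.9
[-0.101 -0.146  1.185 -0.     2.102 -1.666]
```

```bash
for i in 1 2; do python3 -m pendant '[[[0,0,-5,0],[0,0,-10,0],[0,0,-15,0],[0,0,-20,0],[0,0,-25,0]]]'; python3 -c "
from h import *
print(manip.read_state()['joints'].round(3))"; done
```

```text
clock: 3.6
eef_pos: [343.2, 1.3, 746.5]
eef_rot: [3.141, 0.004, 3.136]
wrist_force: [0.2, 0.1, 0.3]
finger_gap: 94.1
[-1.030e-01  2.140e-01  2.840e-01  1.000e-03  2.639e+00 -1.668e+00]
clock: 4.1
eef_pos: [292.8, 1.3, 772.0]
eef_rot: [-3.141, 0.019, 3.136]
wrist_force: [0.5, -0.5, -0.3]
finger_gap: 94.3
[-0.123  0.17   0.235  0.005  2.718 -1.684]
```

```bash
for i in 1; do python3 -m pendant '[[[-5,0,0,0],[-10,0,0,0],[-15,0,0,0],[-20,0,0,0],[-25,0,0,0]]]'; python3 -c "
from h import *
print(manip.read_state()['joints'].round(3))"; done
```

```text
clock: 4.6
eef_pos: [449.0, 0.1, 700.6]
eef_rot: [3.141, 0.033, 3.136]
wrist_force: [-0.0, -0.8, -0.3]
finger_gap: 94.3
[-0.083  0.366  0.236  0.005  2.507 -1.645]
```

```bash
python3 -m pendant '[[[0,0,0,0]]]';python3 -m pendant '[[[-5,0,0,0],[-15,0,0,0],[-35,0,0,0]]]'; python3 -c "
from h import *
print(manip.read_state()['joints'].round(3))"
```

```text
clock: 4.7
eef_pos: [450.7, -0.1, 698.4]
eef_rot: [3.141, 0.027, 3.136]
wrist_force: [0.5, 0.3, -1.5]
finger_gap: 93.7
clock: 5.0
eef_pos: [539.2, -0.6, 643.0]
eef_rot: [3.141, 0.051, 3.136]
wrist_force: [0.2, -0.1, -0.1]
finger_gap: 93.9
[-0.071  0.486  0.235  0.005  2.369 -1.632]
```

```bash
python3 -m pendant '[[[-3,0,-4,0],[-6,0,-8,0],[-9,0,-12,0],[-12,0,-16,0],[-15,0,-20,0]]]'; python3 -m pendant '[[[-15,0,-20,0],[-15,0,-20,0],[-15,0,-20,0],[-15,0,-20,0],[-15,0,-20,0]]]'; python3 -c "
from h import *
print(manip.read_state()['joints'].round(3))"
```

```text
clock: 5.5
eef_pos: [535.3, -0.9, 650.8]
eef_rot: [3.141, 0.074, 3.136]
wrist_force: [0.3, 0.7, -0.6]
finger_gap: 93.9
clock: 6.0
eef_pos: [531.1, -1.3, 658.3]
eef_rot: [3.141, 0.095, 3.136]
wrist_force: [0.2, -0.2, -0.1]
finger_gap: 93.8
[-0.075  0.458  0.236  0.01   2.354 -1.633]
```

```bash
cat > kin.py <<'E'
import numpy as np
from scipy.optimize import least_squares
D=[(.3,1.521,1.321,548.7,213.2),(-.0635,1.764,1.4404,411.7,283.4),(-.146,1.185,2.102,345,570),(.214,.284,2.639,341,746.5),(.17,.235,2.718,290.5,772),(.486,.235,2.369,538,643),(.458,.236,2.354,530,658.3)]
def fk(P,q):
    L1,L2,Lt,a,d,o=P; s=np.cumsum(q)
    return np.array([a+L1*np.sin(s[0])+L2*np.sin(s[1])+o*np.cos(s[1])+Lt*np.sin(s[2]), d+L1*np.cos(s[0])+L2*np.cos(s[1])-o*np.sin(s[1])+Lt*np.cos(s[2]), np.pi-s[2]])
o=least_squares(lambda P:np.concatenate([fk(P,d[:3])[:2]-d[3:] for d in D]),[400,400,250,50,300,0])
P=o.x
if __name__=="__main__":
    print(P.round(1),o.fun.round(1))
    # per-row tilt for push at q3 limit for configs q2, q5
    def J(q):
        return np.array([(fk(P,q+np.eye(3)[i]*1e-5)-fk(P,q-np.eye(3)[i]*1e-5))/2e-5 for i in range(3)]).T*np.array([[1e-3],[1e-3],[1]])
    for lim,other in (((1,.235),None),):
      for tilt in (.1,.4,.7):
        for q2 in (0,.2,.458,.7,.9,1.1):
            q=np.array([q2,.235,np.pi-tilt-q2-.235]); j=J(q)
            n=np.cross(j[:,0],j[:,2]); n/=np.linalg.norm(n)
            npz=np.hypot(n[0],n[1]); print(tilt,q2,fk(P,q)[:2].round(),"tilt/row",(.05*npz*abs(n[2])).round(4),"dir",(-n[:2]*np.sign(n[2])/npz).round(2))
E
python3 kin.py
```

```text
[ 4.241e+02  4.476e+02  2.656e+02 -1.000e-01  2.242e+02  4.090e+01] [ 0.   0.1  0.1 -0.  -0.1 -0.1 -0.   0.2  0.1 -0.1 -0.1  0.2  0.  -0.2]
0.1 0 [170. 810.] tilt/row 0.0035 dir [0.17 0.99]
0.1 0.2 [336. 764.] tilt/row 0.0059 dir [0.36 0.93]
0.1 0.458 [531. 659.] tilt/row 0.0085 dir [0.59 0.81]
0.1 0.7 [684. 517.] tilt/row 0.0104 dir [0.76 0.65]
0.1 0.9 [782. 375.] tilt/row 0.0115 dir [0.88 0.48]
0.1 1.1 [849. 217.] tilt/row 0.0122 dir [0.95 0.3 ]
0.4 0 [247. 829.] tilt/row 0.007 dir [0.17 0.99]
0.4 0.2 [413. 784.] tilt/row 0.0089 dir [0.36 0.93]
0.4 0.458 [608. 678.] tilt/row 0.0108 dir [0.59 0.81]
0.4 0.7 [761. 537.] tilt/row 0.0119 dir [0.76 0.65]
0.4 0.9 [859. 395.] tilt/row 0.0123 dir [0.88 0.48]
0.4 1.1 [926. 237.] tilt/row 0.0124 dir [0.95 0.3 ]
0.7 0 [315. 871.] tilt/row 0.0097 dir [0.17 0.99]
0.7 0.2 [481. 825.] tilt/row 0.011 dir [0.36 0.93]
0.7 0.458 [676. 720.] tilt/row 0.0121 dir [0.59 0.81]
0.7 0.7 [829. 578.] tilt/row 0.0124 dir [0.76 0.65]
0.7 0.9 [926. 437.] tilt/row 0.0122 dir [0.88 0.48]
0.7 1.1 [994. 278.] tilt/row 0.0116 dir [0.95 0.3 ]
```

```bash
python3 -m pendant '[[[-18,0,-18,0],[-18,0,-18,0],[-18,0,-18,0],[-18,0,-18,0],[-18,0,-18,0]]]'; python3 -m pendant '[[[-18,0,-18,0],[-18,0,-18,0],[-18,0,-18,0],[-18,0,-18,0],[-18,0,-18,0]]]'; python3 -m pendant '[[[-19,0,-17,0],[-19,0,-17,0],[-19,0,-17,0],[-19,0,-17,0],[-19,0,-17,0]]]'; python3 -c "
from h import *
print(manip.read_state()['joints'].round(3))"
```

```text
clock: 6.5
eef_pos: [542.5, -1.6, 655.2]
eef_rot: [3.141, 0.119, 3.136]
wrist_force: [0.8, -0.2, -0.0]
finger_gap: 94.2
clock: 7.0
eef_pos: [550.0, -1.9, 655.4]
eef_rot: [3.141, 0.144, 3.136]
wrist_force: [-0.3, 0.4, -0.1]
finger_gap: 94.2
clock: 7.5
eef_pos: [561.3, -2.2, 652.9]
eef_rot: [3.141, 0.169, 3.136]
wrist_force: [-0.2, 0.4, -0.1]
finger_gap: 94.3
[-0.075  0.473  0.236  0.016  2.264 -1.629]
```

```bash
python3 -m pendant '[[[-70,0,-68,0],[-70,0,-68,0],[-70,0,-68,0],[-70,0,-68,0],[-70,0,-68,0]]]'; python3 -m pendant '[[[-18,0,-17,0.0],[-18,0,-17,0.0],[-18,0,-17,0.0],[-18,0,-17,0.0],[-18,0,-17,0.0]]]'; python3 -c "
from h import *
print(manip.read_state()['joints'].round(3))"
```

```text
clock: 8.0
eef_pos: [563.6, -2.4, 657.4]
eef_rot: [3.141, 0.195, 3.136]
wrist_force: [-0.4, 0.2, -0.1]
finger_gap: 94.0
clock: 8.5
eef_pos: [565.7, -2.6, 662.2]
eef_rot: [3.141, 0.221, 3.136]
wrist_force: [-0.1, 0.8, 0.4]
finger_gap: 93.7
[-0.077  0.46   0.236  0.021  2.225 -1.628]
```

```bash
for i in 1; do python3 -m pendant '[[[-19,0,-16,0],[-19,0,-16,0],[-19,0,-16,0],[-19,0,-16,0],[-19,0,-16,0]]]'; python3 -m pendant '[[[-19,0,-16,0],[-19,0,-16,0],[-19,0,-16,0],[-19,0,-16,0],[-19,0,-16,0]]]'; python3 -m pendant '[[[-20,0,-15,0],[-20,0,-15,0],[-20,0,-15,0],[-20,0,-15,0],[-20,0,-15,0]]]';  python3 -m pendant '[[[-20,0,-14,0],[-20,0,-14,0],[-20,0,-14,0],[-20,0,-14,0],[-20,0,-14,0]]]'; done | grep -v force
```

```text
clock: 9.0
eef_pos: [572.3, -2.8, 664.1]
eef_rot: [3.141, 0.248, 3.136]
finger_gap: 93.8
clock: 9.5
eef_pos: [575.8, -2.9, 668.5]
eef_rot: [3.141, 0.276, 3.136]
finger_gap: 93.7
clock: 10.0
eef_pos: [583.6, -3.0, 670.1]
eef_rot: [3.141, 0.304, 3.136]
finger_gap: 93.7
clock: 10.5
eef_pos: [591.8, -3.1, 671.7]
eef_rot: [3.141, 0.333, 3.136]
finger_gap: 93.8
```

```bash
for i in 1; do python3 -m pendant '[[[-20,0,-13,0],[-20,0,-13,0],[-20,0,-13,0],[-20,0,-13,0],[-20,0,-13,0]]]'; python3 -m pendant '[[[-21,0,-13,0],[-21,0,-13,0],[-21,0,-13,0],[-21,0,-13,0],[-21,0,-13,0]]]'; python3 -m pendant '[[[-21,0,-12,0],[-21,0,-12,0],[-21,0,-12,0],[-21,0,-12,0],[-21,0,-12,0]]]';  python3 -m pendant '[[[-22,0,-12,0],[-22,0,-12,0],[-22,0,-12,0],[-22,0,-12,0],[-22,0,-12,0]]]'; done | grep -v force; python3 -c "
from h import *
print(manip.read_state()['joints'].round(3))"
```

```text
clock: 11.0
eef_pos: [600.6, -3.2, 673.2]
eef_rot: [3.141, 0.362, 3.136]
finger_gap: 94.0
clock: 11.5
eef_pos: [608.5, -3.3, 675.8]
eef_rot: [3.141, 0.392, 3.136]
finger_gap: 94.2
clock: 12.0
eef_pos: [616.9, -3.4, 678.1]
eef_rot: [3.141, 0.423, 3.136]
finger_gap: 94.1
clock: 12.5
eef_pos: [624.1, -3.5, 681.8]
eef_rot: [3.141, 0.454, 3.136]
finger_gap: 94.2
[-0.078  0.462  0.236  0.036  1.991 -1.621]
```

```bash
for i in 1; do python3 -m pendant '[[[-22,0,-11,0],[-22,0,-11,0],[-22,0,-11,0],[-22,0,-11,0],[-22,0,-11,0]]]'; python3 -m pendant '[[[-22,0,-10,0],[-22,0,-10,0],[-22,0,-10,0],[-22,0,-10,0],[-22,0,-10,0]]]'; python3 -m pendant '[[[-22,0,-9,0],[-22,0,-9,0],[-22,0,-9,0],[-22,0,-9,0],[-22,0,-9,0]]]';  python3 -m pendant '[[[-23,0,-8,0],[-23,0,-8,0],[-23,0,-8,0],[-23,0,-8,0],[-23,0,-8,0]]]'; done | grep -v force; python3 -c "
from h import *
print(manip.read_state()['joints'].round(3))"
```

```text
clock: 13.0
eef_pos: [631.9, -3.6, 685.2]
eef_rot: [3.141, 0.486, 3.136]
finger_gap: 94.0
clock: 13.5
eef_pos: [640.4, -3.6, 688.5]
eef_rot: [3.141, 0.518, 3.136]
finger_gap: 94.0
clock: 14.0
eef_pos: [649.5, -3.7, 691.6]
eef_rot: [3.141, 0.55, 3.136]
finger_gap: 93.7
clock: 14.5
eef_pos: [661.0, -3.8, 693.1]
eef_rot: [3.141, 0.583, 3.136]
finger_gap: 94.0
[-0.077  0.472  0.236  0.042  1.851 -1.619]
```

```bash
python3 -m pendant '[[[4.4,-1.5,-2,-0.005],[8.8,-3,-4,-0.01],[13.2,-4.5,-6,-0.015],[17.6,-6,-8,-0.02],[22,-7.5,-10,-0.023]]]'; python3 -c "
from h import *
s=manip.read_state();print(s['joints'].round(3))
R=Ro.from_euler('xyz',s['eef_rot']).as_matrix();print(R.round(3),Ro.from_euler('xyz',s['eef_rot']).as_matrix()[:,2])
K=np.array([464.8,-242.3,107.5]);
for b in (100,): print(R.T@(K+R[:,2]*(11-b)-s['eef_pos']))"
```

```text
clock: 15.0
eef_pos: [461.8, -64.5, 661.8]
eef_rot: [-3.127, 0.584, -3.119]
wrist_force: [-0.8, -1.3, 0.8]
finger_gap: 94.3
[-0.313 -0.139  1.056  0.169  1.661 -1.838]
[[-0.834 -0.015  0.551]
 [-0.019  1.    -0.002]
 [-0.551 -0.012 -0.834]] [ 0.55133299 -0.00196677 -0.83428297]
[ 306.39400241 -171.10329961  375.43277851]
```

```bash
python3 -m pendant '[[[2.9,-1.6,3.5,0],[5.8,-3.2,7,0],[8.7,-4.8,10.5,0],[11.6,-6.4,14,0],[14.5,-8,17.5,0]]]';python3 -m pendant '[[[2.9,-1.6,3.5,0],[5.8,-3.2,7,0],[8.7,-4.8,10.5,0],[11.6,-6.4,14,0],[14.5,-8,17.5,0]]]'; python3 -c "
from h import *
s=manip.read_state();print(s['joints'].round(3))
R=Ro.from_euler('xyz',s['eef_rot']).as_matrix()
K=np.array([464.8,-242.3,107.5]);
for b in (100,0): print(R.T@(K+R[:,2]*(11-b)-s['eef_pos']))
t=cams.camera('top');sc=cams.camera('scene')
cv2.imwrite('pics/t1.png',t['frame'][:,:,::-1]);cv2.imwrite('pics/s1.png',sc['frame'][:,:,::-1])
z=lambda im,a,b,c,d:cv2.resize(im[b:d,a:c,::-1],None,fx=3,fy=3)
cv2.imwrite('pics/t1z.png',z(t['frame'],380,180,620,340));cv2.imwrite('pics/s1z.png',z(sc['frame'],290,200,510,390))
print(proj(t,s['eef_pos']),proj(sc,s['eef_pos']))
"
```

```text
clock: 15.5
eef_pos: [439.8, -148.1, 435.9]
eef_rot: [-3.127, 0.584, -3.12]
wrist_force: [0.6, -0.6, 0.1]
finger_gap: 94.0
clock: 16.0
eef_pos: [428.1, -215.7, 221.8]
eef_rot: [-3.122, 0.558, 3.134]
wrist_force: [0.2, -1.4, 0.2]
finger_gap: 93.8
[-0.73  -0.114  2.05   0.48   0.815 -2.552]
[ 29.24576873 -24.09512358  27.96347795]
[ 29.24576873 -24.09512358 127.96347795]
[[473.22125137 271.09918493]] [[371.72696856 257.09504562]]
```

View pics/t1z.png

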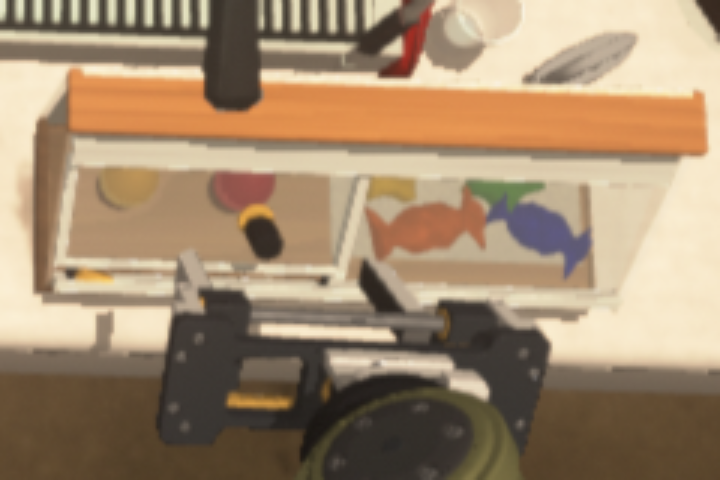

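View pics/s1z.png

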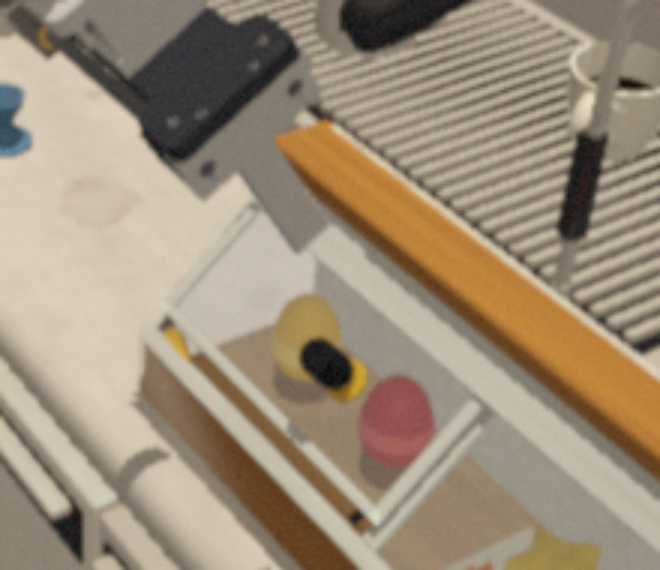

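```bash
python3 -m pendant '[[[0,1.5,-3,0.1],[0,3,-6,0.25],[0,3,-9,0.4],[0,3,-10,0.55],[0,3,-10,0.7]]]'; for i in 1; do python3 -m pendant '[[[0,0,0,0.15],[0,0,0,0.3],[0,0,0,0.45],[0,0,0,0.6],[0,0,0,0.75]]]'; python3 -m pendant '[[[0,0,0,0.15],[0,0,0,0.3],[0,0,0,0.45],[0,0,0,0.6],[0,0,0,0.75]]]'; python3 -m pendant '[[[0,0,0,0.15],[0,0,0,0.3],[0,0,0,0.45],[0,0,0,0.6],[0,0,0,0.75]]]'; done; python3 -c "
from h import *
s=manip.read_state();print(s['joints'].round(3))
R=Ro.from_euler('xyz',s['eef_rot']).as_matrix();print(R.round(3))"
```

```text
clock: 16.6
eef_pos: [376.4, -182.5, 312.4]
eef_rot: [2.77, 0.436, 2.349]
wrist_force: [-0.2, 0.5, -0.4]
finger_gap: 94.2
clock: 17.1
eef_pos: [376.6, -182.3, 310.6]
eef_rot: [2.585, 0.082, 1.659]
wrist_force: [-0.4, -0.7, 1.1]
finger_gap: 94.2
clock: 17.6
eef_pos: [376.6, -182.3, 310.5]
eef_rot: [2.661, -0.304, 1.007]
wrist_force: [-0.4, -0.1, 1.0]
finger_gap: 93.5
clock: 18.1
eef_pos: [376.6, -182.3, 310.5]
eef_rot: [3.002, -0.546, 0.221]
wrist_force: [0.6, -0.8, 0.7]
finger_gap: 94.0
[-0.765 -0.357  2.029  0.414  1.066  0.496]
[[ 0.834  0.147  0.533]
 [ 0.188 -0.982 -0.023]
 [ 0.52   0.119 -0.846]]
```

```bash
python3 -m pendant '[[[0,0,0,0.1],[0,0,0,0.173]]]'; cat > go.py <<'E'
from h import *
import sys
def st():
    s=manip.read_state();R=Ro.from_euler('xyz',s['eef_rot']).as_matrix();return s,R
def rel(G,back=0):  # shift (mm, tool axes) to bring grasp point to G minus back along tool z
    s,R=st(); return (R.T@(np.array(G)+R[:,2]*(11-back)-s['eef_pos'])).round(1)
E
python3 -c "
from go import *
s,R=st();print(R.round(3),s['joints'].round(3)); K=[464.8,-242.3,107.5]
print(rel(K,80),rel(K))"
```

```text
clock: 18.3
eef_pos: [376.6, -182.3, 310.6]
eef_rot: [3.108, -0.561, 0.021]
wrist_force: [-0.0, -0.7, 0.2]
finger_gap: 94.1
[[ 0.846  0.003  0.533]
 [ 0.018 -1.    -0.023]
 [ 0.532  0.029 -0.846]] [-0.765 -0.357  2.029  0.414  1.066  0.667]
[-34.5  54.4 151.2] [-34.5  54.4 231.2]
```

```bash
python3 -m pendant '[[[-1,1.5,4,0],[-2,3,8,0],[-3,4.5,12,0],[-3.45,5.4,15.1,0],[-3.45,5.4,15.1,0]]]'; python3 -c "
from go import *
s,R=st();print(R.round(3),s['joints'].round(3)); K=[464.8,-242.3,107.5]
print(rel(K,80),rel(K))
t=cams.camera('top');sc=cams.camera('scene')
z=lambda im,a,b,c,d:cv2.resize(im[b:d,a:c,::-1],None,fx=3,fy=3)
cv2.imwrite('pics/t2z.png',z(t['frame'],380,180,620,340));cv2.imwrite('pics/s2z.png',z(sc['frame'],290,200,510,390))
print(proj(t,s['eef_pos']),proj(sc,s['eef_pos']))"
```

```text
clock: 18.8
eef_pos: [427.9, -240.4, 161.9]
eef_rot: [3.111, -0.557, 0.022]
wrist_force: [-0.3, 1.1, 0.9]
finger_gap: 94.0
[[ 0.849  0.006  0.529]
 [ 0.019 -1.    -0.019]
 [ 0.528  0.026 -0.849]] [-0.782  0.012  2.087  0.589  0.703  0.385]
[ 2.5  0.8 -3.3] [ 2.5  0.8 76.7]
[[476.17092665 275.52081204]] [[379.31500662 299.87624477]]
```

View pics/t2z.png

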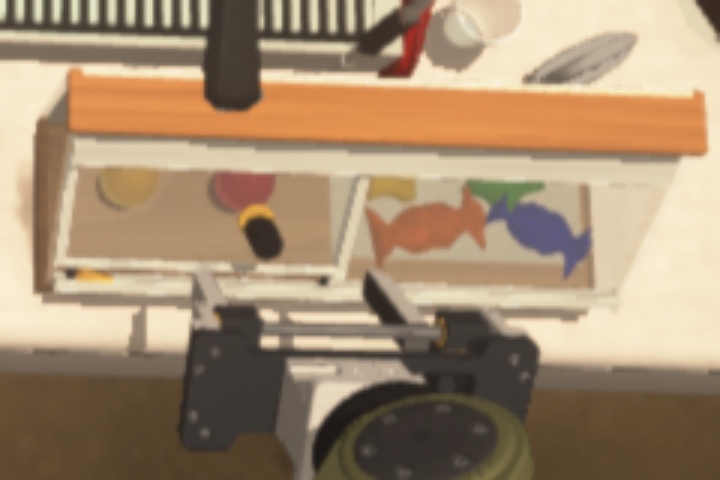

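View pics/s2z.png

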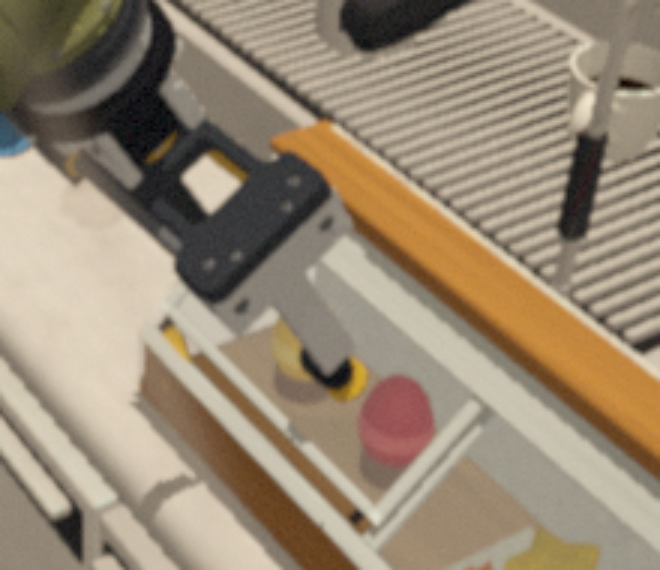

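```bash
python3 -m pendant '[[[0.1,0,3,0],[0.2,0,6,0],[0.25,0,7.6,0],[0.25,0,7.6,0]]]'; python3 -c "
from go import *
s,R=st();print(R[:,2].round(3),s['joints'].round(3)); K=[464.8,-242.3,107.5]
print(rel(K))
t=cams.camera('top');sc=cams.camera('scene')
z=lambda im,a,b,c,d:cv2.resize(im[b:d,a:c,::-1],None,fx=3,fy=3)
cv2.imwrite('pics/t3z.png',z(t['frame'],380,180,620,340));cv2.imwrite('pics/s3z.png',z(sc['frame'],290,200,510,390))"
```

```text
clock: 19.3
eef_pos: [471.0, -241.8, 101.9]
eef_rot: [3.107, -0.561, 0.025]
wrist_force: [-0.1, 0.2, 0.4]
finger_gap: 94.2
[ 0.532 -0.021 -0.846] [-0.71   0.197  2.054  0.696  0.542  0.305]
[-2.2  0.6  3. ]
```

View pics/t3z.png

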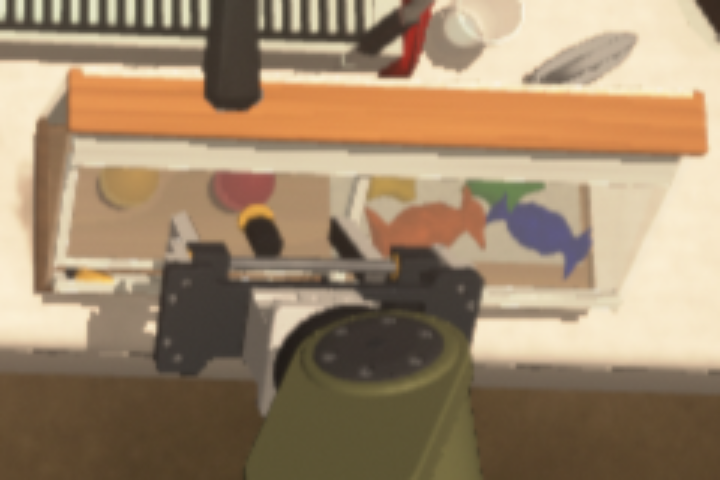

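View pics/s3z.png

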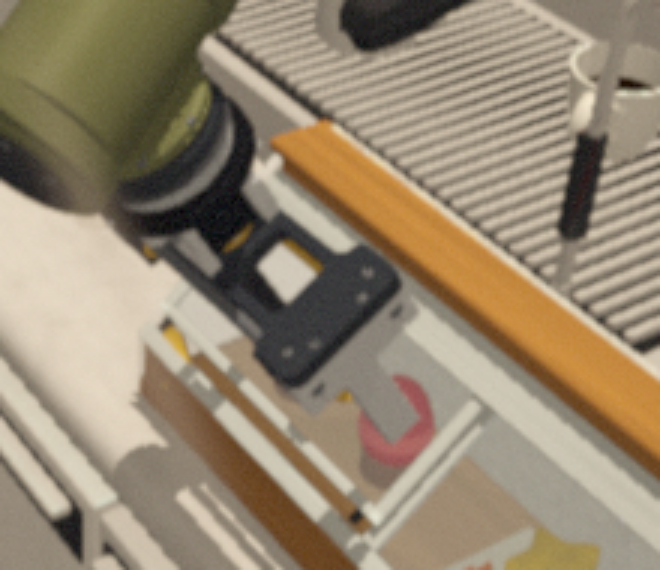

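```bash
python3 -m pendant '[[[-0.1,0,0.1,0],[-0.1,0,0.1,0],[-0.1,0,0.1,0],[-0.1,0,0.1,0],[-0.1,0,0.1,0]]]' -1 25; python3 -m pendant '[[[0,0,0,0],[0,0,0,0],[0,0,0,0]]]'
```

```text
clock: 19.9
eef_pos: [469.8, -242.3, 99.3]
eef_rot: [3.107, -0.559, 0.023]
wrist_force: [0.2, -0.6, -0.9]
finger_gap: 57.8
clock: 20.2
eef_pos: [469.8, -242.3, 99.1]
eef_rot: [3.108, -0.559, 0.023]
wrist_force: [0.1, -0.3, 0.6]
finger_gap: 33.2
```

```bash
python3 -m pendant '[[[0,0,0,0],[0,0,0,0],[0.5,0,-0.07,0],[1.0,0,-0.14,0],[1.2,0,-0.16,0]]]'; python3 -m pendant '[[[0,0,0,0]]]'
```

```text
clock: 20.7
eef_pos: [479.6, -242.0, 107.2]
eef_rot: [3.107, -0.559, 0.023]
wrist_force: [-3.8, -1.2, 0.1]
finger_gap: 19.5
clock: 20.8
eef_pos: [479.5, -242.0, 107.1]
eef_rot: [3.107, -0.559, 0.023]
wrist_force: [-2.5, -0.8, -0.4]
finger_gap: 19.8
```

```bash
python3 -m pendant '[[[0,2,0.06,0],[0,5,0.15,0],[0,8.5,0.25,0],[-0.3,12,0.4,0],[-0.6,14,0.5,0]]]'; python3 -m pendant '[[[-0.2,2,0.1,0],[-0.4,3.3,0.15,0],[-0.4,3.3,0.15,0]]]'; python3 -c "
from go import *
s,R=st();print(s['joints'].round(3),s['wrist_force'])
t=cams.camera('top');sc=cams.camera('scene')
z=lambda im,a,b,c,d:cv2.resize(im[b:d,a:c,::-1],None,fx=3,fy=3)
cv2.imwrite('pics/t4z.png',z(t['frame'],380,180,620,340));cv2.imwrite('pics/s4z.png',z(sc['frame'],310,220,530,410))"
```

```text
clock: 21.3
eef_pos: [477.0, -385.1, 104.7]
eef_rot: [3.105, -0.56, 0.023]
wrist_force: [-15.9, 2.6, 16.4]
finger_gap: 19.3
clock: 21.6
eef_pos: [474.3, -418.1, 102.4]
eef_rot: [3.104, -0.56, 0.022]
wrist_force: [-17.5, -0.6, 15.6]
finger_gap: 19.3
[-0.957  0.434  1.722  0.675  0.737  0.15 ] [-17.54238037  -0.5924318   15.61514673]
```

View pics/t4z.png

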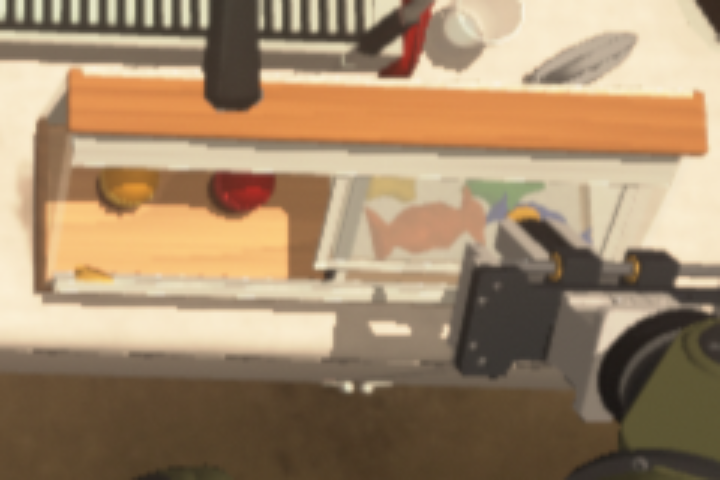

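View pics/s4z.png

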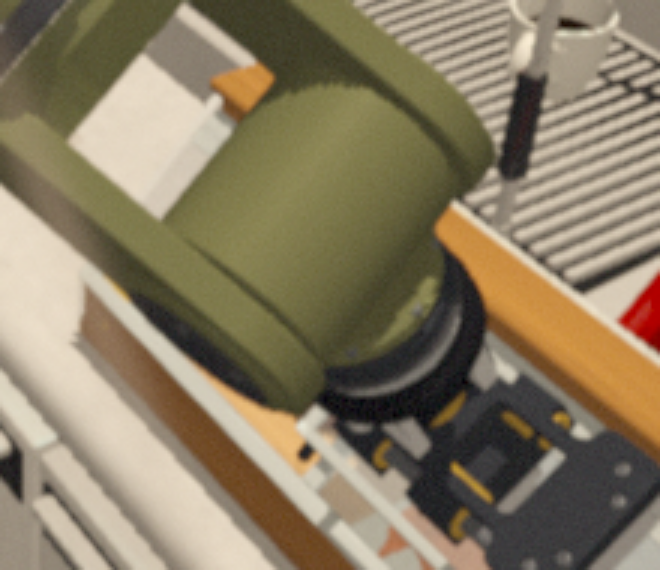

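```bash
python3 -m pendant '[[[0,0,-0.25,0],[0,0,-0.25,0],[0,0,-0.25,0],[0,0,-0.25,0]]]' 0.2; python3 -c "
from go import *
E=np.array([509.9,-168.8,55.])
print(rel(E,90),rel(E))"
```

```text
clock: 22.1
eef_pos: [473.8, -415.0, 103.0]
eef_rot: [3.108, -0.559, 0.023]
wrist_force: [-0.6, -0.5, 0.5]
finger_gap: 48.0
[   9.9 -247.3  -24.5] [   9.9 -247.3   65.5]
```

```bash
python3 -m pendant '[[[0,0,-3,0],[0,-1,-6.5,0],[0.3,-5.5,-6.5,0],[0.5,-10,-6,0],[0.7,-14.9,-5,0]]]'; python3 -m pendant '[[[0.1,-3,0.7,0],[0.2,-6.6,1.7,0],[0.3,-9.8,2.6,0],[0.3,-9.8,2.6,0]]]'; python3 -c "
from go import *
E=np.array([509.9,-168.8,55.])
print(rel(E,90),rel(E)); s,R=st(); print(R.round(3),s['joints'].round(3))
t=cams.camera('top');sc=cams.camera('scene')
z=lambda im,a,b,c,d:cv2.resize(im[b:d,a:c,::-1],None,fx=3,fy=3)
cv2.imwrite('pics/t5z.png',z(t['frame'],380,180,620,340));cv2.imwrite('pics/s5z.png',z(sc['frame'],310,220,530,410))"
```

```text
clock: 22.6
eef_pos: [452.2, -264.1, 145.4]
eef_rot: [3.106, -0.56, 0.022]
wrist_force: [1.3, 0.1, 0.5]
finger_gap: 56.3
clock: 23.0
eef_pos: [468.0, -164.4, 120.6]
eef_rot: [3.109, -0.558, 0.026]
wrist_force: [0.8, -0.3, 0.0]
finger_gap: 56.4
[ 0.7  3.  -1.1] [ 0.7  3.  88.9]
[[ 0.848  0.008  0.53 ]
 [ 0.022 -1.    -0.019]
 [ 0.529  0.028 -0.848]] [-0.551  0.071  2.143  0.576  0.5    0.553]
```

View pics/t5z.png

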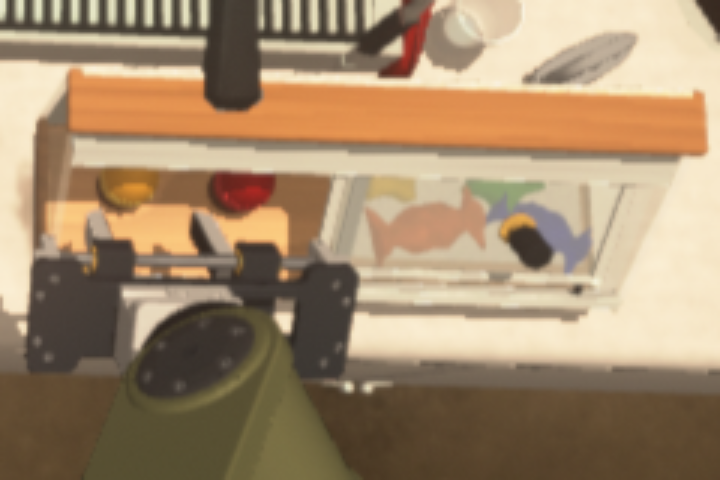

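View pics/s5z.png

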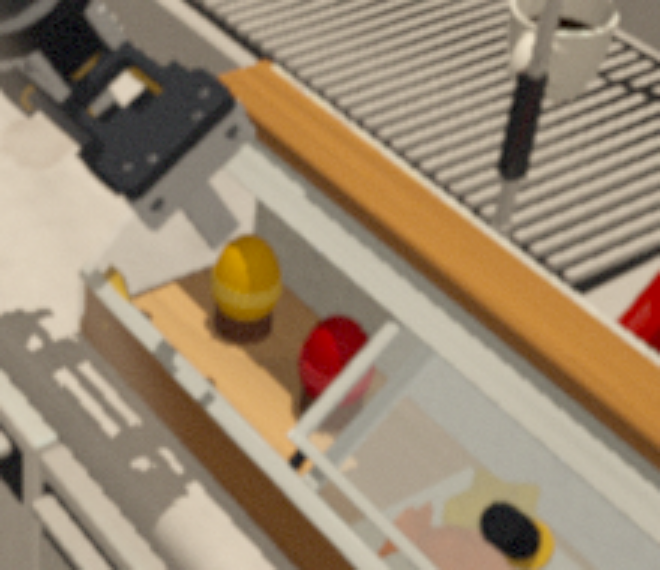

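```bash
python3 -m pendant '[[[0.05,0.3,2,0],[0.07,0.3,5,0],[0.07,0.3,7.5,0],[0.07,0.3,8.7,0],[0.07,0.3,8.7,0]]]'; python3 -c "
from go import *
E=np.array([509.9,-168.8,55.])
print(rel(E)); s,R=st(); print(R[:,2].round(3),s['joints'].round(3))
t=cams.camera('top');sc=cams.camera('scene')
z=lambda im,a,b,c,d:cv2.resize(im[b:d,a:c,::-1],None,fx=5,fy=5,interpolation=cv2.INTER_CUBIC)
cv2.imwrite('pics/t6z.png',z(t['frame'],380,190,510,290));cv2.imwrite('pics/s6z.png',z(sc['frame'],340,260,470,370))"
```

```text
clock: 23.6
eef_pos: [514.9, -173.4, 47.1]
eef_rot: [3.109, -0.557, 0.021]
wrist_force: [-0.1, 0.2, 0.2]
finger_gap: 56.1
[-0.  -4.4  1.6]
[ 0.529 -0.022 -0.848] [-0.509  0.32   2.067  0.79   0.343  0.353]
```

View pics/t6z.png

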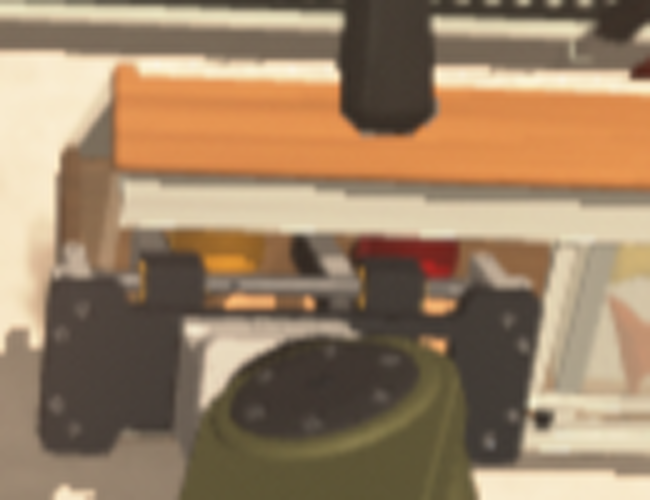

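View pics/s6z.png

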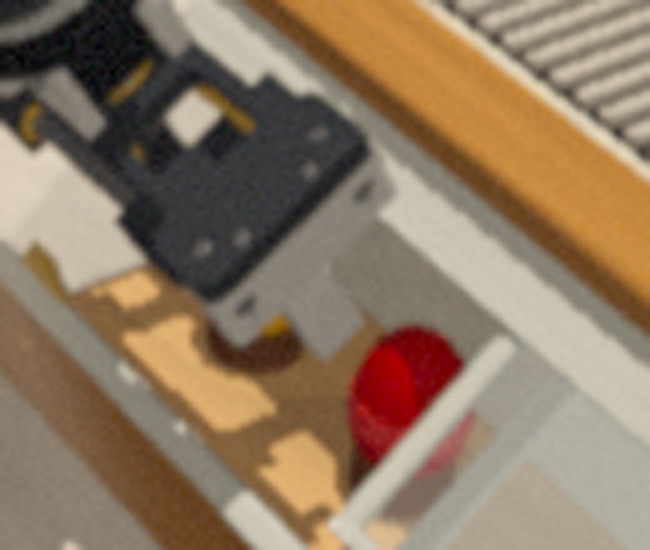

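```bash
python3 -m pendant '[[[0,-0.4,0.1,0],[0,-0.44,0.15,0],[0,-0.44,0.15,0]]]'; python3 -m pendant '[[[0,0,0,0],[0,0,0,0],[0,0,0,0],[0,0,0,0]]]' -1 10;  python3 -c "
from go import *
E=np.array([509.9,-168.8,55.])
print(rel(E))"
```

```text
clock: 24.0
eef_pos: [515.8, -168.1, 47.6]
eef_rot: [3.107, -0.56, 0.023]
wrist_force: [0.7, 0.1, -0.4]
finger_gap: 56.0
clock: 24.4
eef_pos: [515.8, -168.2, 47.1]
eef_rot: [3.107, -0.559, 0.023]
wrist_force: [0.1, 0.1, 1.4]
finger_gap: 39.3
[-0.8  0.8  1.2]
```

```bash
python3 -m pendant '[[[0,0,0,0],[0,0,-0.5,0],[0,0,-2,0],[0,0,-4.5,0],[0,0,-7.5,0]]]'; python3 - <<'E'
from go import *
t=cams.camera('top');sc=cams.camera('scene')
s,R=st()
dims={}
for n,d in (('top',t),('scene',sc)):
    im=cv2.imread(f'pics/{n}0.png').astype(int); 
    m=((im[:,:,0]-im[:,:,2])>15)
    x0,y0,x1,y1=(245,228,280,262) if n=='top' else (275,220,308,260)
    mm=np.zeros_like(m);mm[y0:y1,x0:x1]=m[y0:y1,x0:x1]
    k,l,stt,_=cv2.connectedComponentsWithStats(mm.astype(np.uint8)); i=1+np.argmax(stt[1:,4]); print(n,stt[i]); mm=l==i
    dims[n]=(d,np.array([stt[i][0],stt[i][1],stt[i][0]+stt[i][2]-1,stt[i][1]+stt[i][3]-1],float))
a=np.linspace(0,2*np.pi,72)
def bbox(d,x,y):
    P=np.vstack([np.c_[x+r*np.cos(a),y+r*np.sin(a),a*0+z] for r,z in((18,40),(22,0),(22,2),(18,37))]); q=proj(d,P); return np.r_[q.min(0),q.max(0)]
for names in (['top'],['scene'],['top','scene']):
    f=lambda p:np.concatenate([bbox(dims[n][0],*p)-dims[n][1] for n in names])
    o=least_squares(f,[496,166]);print(names,o.x,o.fun.round(1))
z=lambda im,a,b,c,d,k:cv2.resize(im[b:d,a:c],None,fx=k,fy=k,interpolation=cv2.INTER_CUBIC)
cv2.imwrite('pics/cs.png',z(cv2.imread('pics/scene0.png'),265,215,325,265,10))
cv2.imwrite('pics/s7z.png',z(sc['frame'][:,:,::-1],290,200,470,360,4));cv2.imwrite('pics/t7z.png',z(t['frame'][:,:,::-1],380,180,540,300,4))
E
```

```text
clock: 24.9
eef_pos: [474.9, -166.3, 110.6]
eef_rot: [3.108, -0.557, 0.022]
wrist_force: [0.0, 0.1, 0.0]
finger_gap: 39.2
top [253 235  19  17 160]
scene [282 228  18  24 291]
['top'] [500.93306948 168.54302867] [-1.6 -3.   1.6  3. ]
['scene'] [497.64226704 170.26771528] [-1.7 -1.5  1.7  1.3]
['top', 'scene'] [499.29461634 169.35119417] [-2.  -2.2  1.2  3.8 -0.9 -1.5  2.6  1.3]
```

View pics/cs.png

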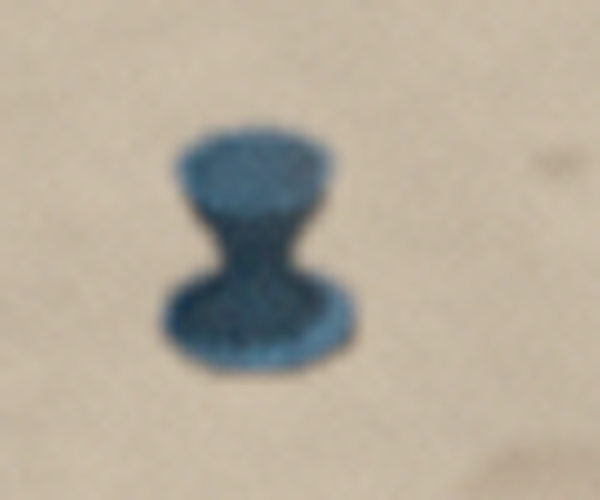

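View pics/s7z.png

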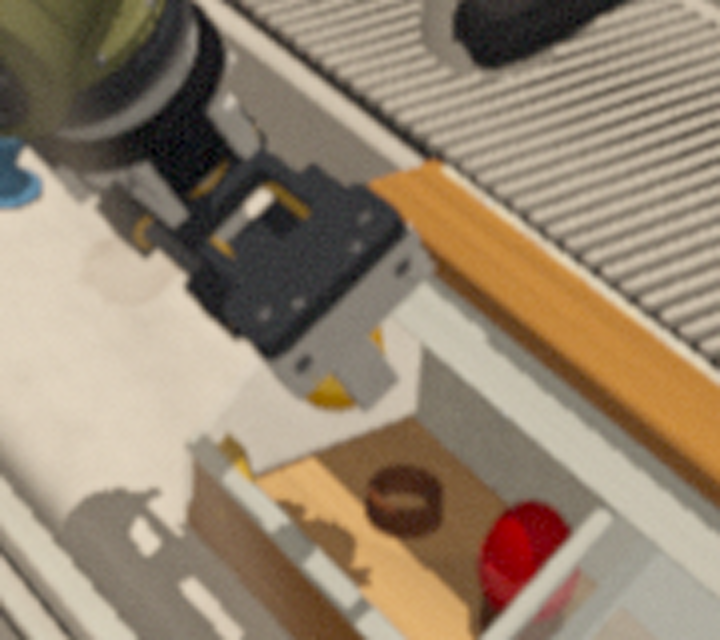

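View pics/t7z.png

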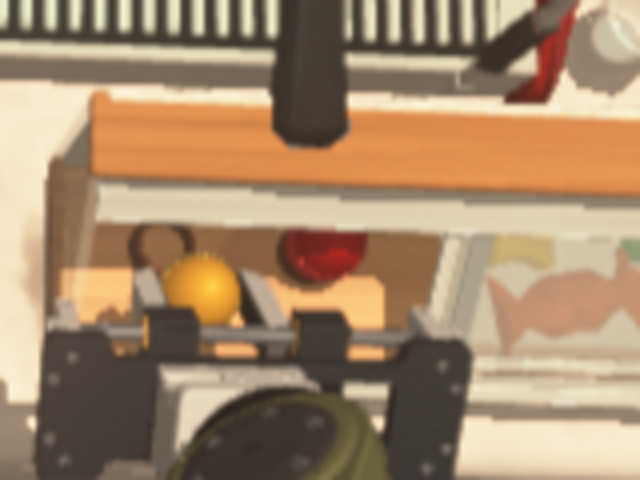

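```bash
python3 -m pendant '[[[0,-2,-2,0],[0,-5.5,-4,0],[0,-10,-5,0],[0,-14.5,-5.5,0],[0,-19,-5.5,0]]]'; python3 - <<'E'
from go import *
t=cams.camera('top');sc=cams.camera('scene')
print(onplane(sc,(290.3-.5,232.2-.5),40),onplane(sc,(290.5,246.7),1),onplane(t,(260.1,242.6),40))
C=np.array([497.5,168,34+25.])
s,R=st();print(R.round(3),s['joints'].round(3),rel(C+[0,0,60]))
E
```

```text
clock: 25.5
eef_pos: [446.2, 10.0, 151.8]
eef_rot: [3.108, -0.558, 0.023]
wrist_force: [0.7, -0.0, -0.4]
finger_gap: 39.4
[495.46278269 167.51033089  40.        ] [496.85794055 168.85559972   1.        ] [496.64285786 168.41719741  40.        ]
[[ 0.849  0.008  0.528]
 [ 0.021 -1.    -0.019]
 [ 0.528  0.027 -0.849]] [-0.064 -0.131  2.248  0.032  0.467  1.467] [  30.  -156.3   62.4]
```

```bash
python3 -m pendant '[[[0.5,-4,0.8,0],[1.2,-8,2.4,0],[1.9,-12,4,0],[2.6,-15,5.6,0],[3,-15.6,6.2,0]]]'; python3 -m pendant '[[[0,0,0,0]]]'; python3 - <<'E'
from go import *
t=cams.camera('top');sc=cams.camera('scene')
C=np.array([496.5,168.3,60.4])
s,R=st();G=s['eef_pos']-11*R[:,2];print(s['joints'].round(3),G,rel(C),rel(C+[0,0,40]))
z=lambda im,a,b,c,d,k:cv2.resize(im[b:d,a:c,::-1],None,fx=k,fy=k,interpolation=cv2.INTER_CUBIC)
cv2.imwrite('pics/s8z.png',z(sc['frame'],245,170,345,270,6));cv2.imwrite('pics/t8z.png',z(t['frame'],215,200,315,280,7))
for n,d in(('t',t),('s',sc)): print(n,'egg mid',proj(d,G-[0,0,6.4]),'cup rim',proj(d,[496.5,168.3,40]))
E
```

```text
clock: 26.1
eef_pos: [504.3, 165.9, 107.9]
eef_rot: [3.106, -0.553, 0.027]
wrist_force: [0.3, -0.3, -0.2]
finger_gap: 39.2
clock: 26.2
eef_pos: [503.9, 163.6, 108.6]
eef_rot: [3.106, -0.553, 0.025]
wrist_force: [0.3, -0.1, 0.0]
finger_gap: 39.1
[ 0.341  0.17   2.06  -0.489  0.435  2.295] [497.77628156 162.57442706 119.07165704] [-31.9  -7.5  49. ] [-10.8  -6.3  15.1]
t egg mid [[258.59851008 235.42274124]] cup rim [[260.15302514 242.66979531]]
s egg mid [[291.11010567 202.17420365]] cup rim [[290.05819778 231.4026098 ]]
```

View pics/s8z.png

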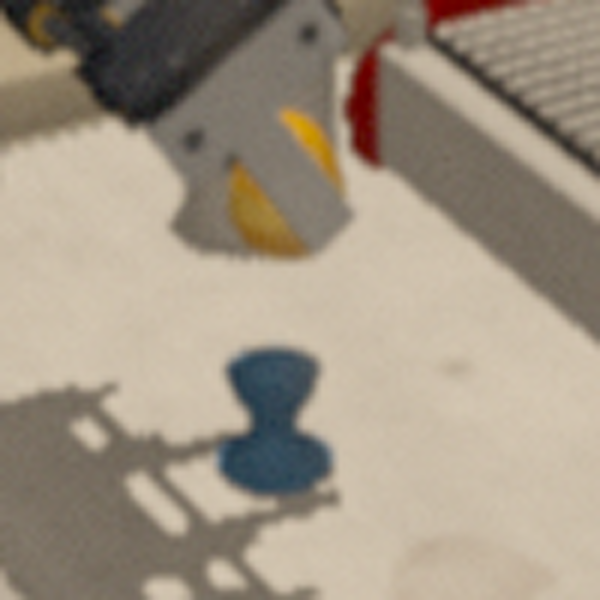

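View pics/t8z.png

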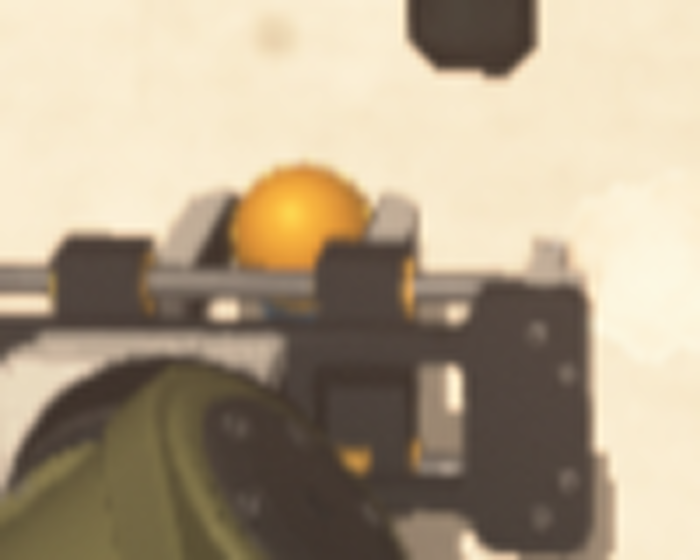

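```bash
python3 -m pendant '[[[-0.6,-0.3,0.6,0],[-1.35,-0.63,1.38,0],[-1.35,-0.63,1.38,0],[-1.35,-0.63,1.38,0]]]'; python3 - <<'E'
from go import *
t=cams.camera('top');sc=cams.camera('scene')
C=np.array([493.5,168.3,60.4])
s,R=st();G=s['eef_pos']-11*R[:,2];print(R.round(3),s['joints'].round(3),G,rel(C),rel(C+[0,0,15]))
z=lambda im,a,b,c,d,k:cv2.resize(im[b:d,a:c,::-1],None,fx=k,fy=k,interpolation=cv2.INTER_CUBIC)
cv2.imwrite('pics/s9z.png',z(sc['frame'],245,170,345,270,6));cv2.imwrite('pics/t9z.png',z(t['frame'],215,200,315,280,7))
for n,d in(('t',t),('s',sc)): print(n,'egg mid',proj(d,G-[-3,0,6.4]),proj(d,G-[-3,0,-.6]),'cup rim',proj(d,[496.5,168.3,40]))
E
```

```text
clock: 26.7
eef_pos: [499.8, 168.3, 91.7]
eef_rot: [3.107, -0.556, 0.022]
wrist_force: [-0.4, -0.4, -0.4]
finger_gap: 39.3
[[ 0.849  0.004  0.529]
 [ 0.018 -1.    -0.022]
 [ 0.529  0.029 -0.848]] [ 0.359  0.204  2.074 -0.562  0.398  2.388] [494.16737081 168.93833624 101.30076414] [-22.2  -0.5  34.4] [-14.3  -0.1  21.6]
t egg mid [[256.44825437 237.36136057]] [[255.98436337 236.68437185]] cup rim [[260.15302514 242.66979531]]
s egg mid [[289.58875601 208.52672575]] [[289.5093311  205.55929875]] cup rim [[290.05819778 231.4026098 ]]
```

View pics/s9z.png

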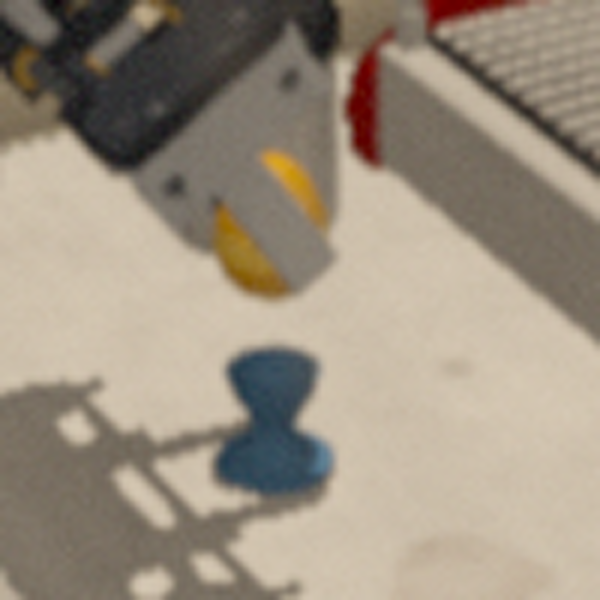

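View pics/t9z.png

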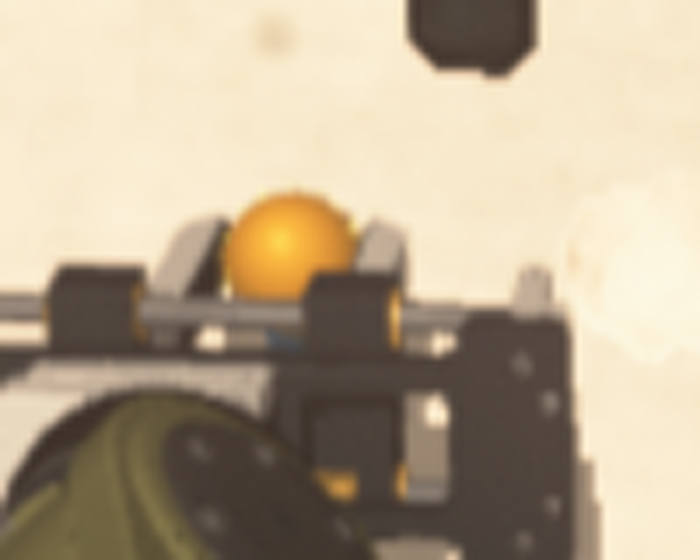

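```bash
python3 -m pendant '[[[-0.5,0,0.7,-0.04],[-1,0,1.5,-0.08],[-1.45,0,2.15,-0.1],[-1.45,0,2.15,-0.1],[-1.45,0,2.15,-0.1]]]'; python3 - <<'E'
from go import *
t=cams.camera('top');sc=cams.camera('scene')
C=np.array([493.2,168.3,60.4])
s,R=st();G=s['eef_pos']-11*R[:,2];print(R.round(3),s['joints'].round(3),G,rel(C),s['wrist_force'])
z=lambda im,a,b,c,d,k:cv2.resize(im[b:d,a:c,::-1],None,fx=k,fy=k,interpolation=cv2.INTER_CUBIC)
cv2.imwrite('pics/s10z.png',z(sc['frame'],245,170,345,270,6));cv2.imwrite('pics/t10z.png',z(t['frame'],215,200,315,280,7))
E
```

```text
clock: 27.3
eef_pos: [499.0, 168.4, 65.8]
eef_rot: [3.046, -0.55, 0.139]
wrist_force: [-0.3, -0.3, -0.0]
finger_gap: 39.2
[[ 0.844  0.089  0.529]
 [ 0.118 -0.993 -0.022]
 [ 0.523  0.081 -0.848]] [ 0.359  0.257  2.09  -0.665  0.342  2.398] [493.21386867 168.71878025  75.29143526] [-7.9 -0.8 12.6] [-0.88186615  0.20591038 -0.4775283 ]
```

View pics/s10z.png

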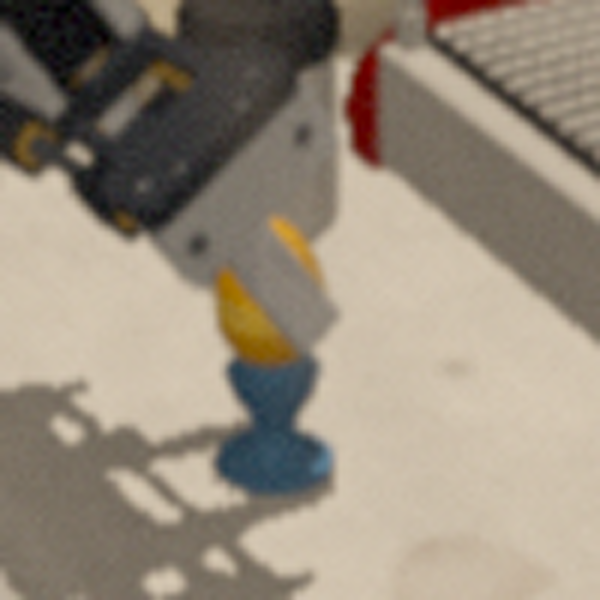

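View pics/t10z.png

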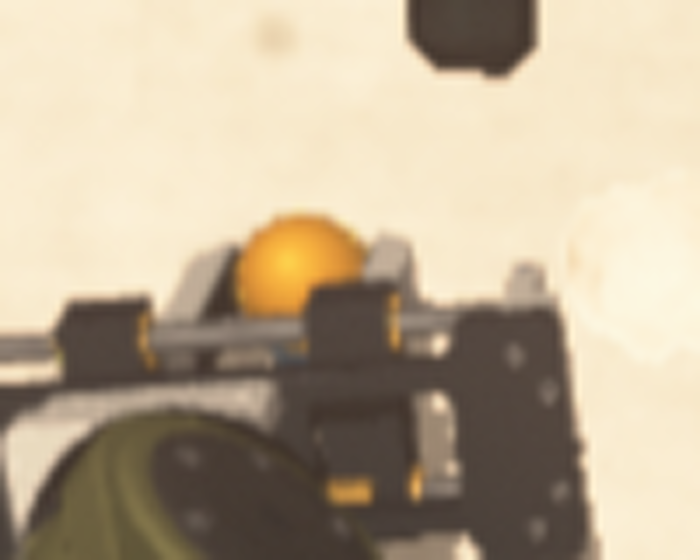

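```bash
python3 -m pendant '[[[-0.2,0,0.3,0],[-0.4,-0.03,0.6,0],[-0.55,-0.05,0.87,0],[-0.65,-0.06,1.0,0],[-0.65,-0.06,1.0,0]]]'; python3 - <<'E'
from go import *
C=np.array([493.2,168.3,60.4])
s,R=st();G=s['eef_pos']-11*R[:,2];print(s['joints'].round(3),G,rel(C),s['wrist_force'])
E
```

```text
clock: 27.9
eef_pos: [499.1, 168.1, 53.9]
eef_rot: [3.046, -0.551, 0.14]
wrist_force: [-2.9, -3.2, 9.2]
finger_gap: 39.3
[ 0.358  0.283  2.096 -0.726  0.317  2.461] [493.25834684 168.30408749  63.2679178 ] [-1.6 -0.2  2.4] [-2.91379998 -3.24692304  9.2479259 ]
```

```bash
python3 -m pendant '[[[-0.05,0.07,-0.03,0],[-0.05,0.07,-0.03,0]]]'; python3 - <<'E'
from go import *
t=cams.camera('top');sc=cams.camera('scene')
s,R=st();G=s['eef_pos']-11*R[:,2];print(G,s['wrist_force'])
z=lambda im,a,b,c,d,k:cv2.resize(im[b:d,a:c,::-1],None,fx=k,fy=k,interpolation=cv2.INTER_CUBIC)
cv2.imwrite('pics/s11z.png',z(sc['frame'],265,190,325,260,8));cv2.imwrite('pics/t11z.png',z(t['frame'],215,200,315,280,7))
E
```

```text
clock: 28.1
eef_pos: [498.6, 167.7, 53.9]
eef_rot: [3.046, -0.551, 0.14]
wrist_force: [1.1, 0.7, 5.1]
finger_gap: 39.7
[492.74613342 167.91533144  63.24901039] [0.37755025 0.72994445 5.93294109]
```

View pics/s11z.png

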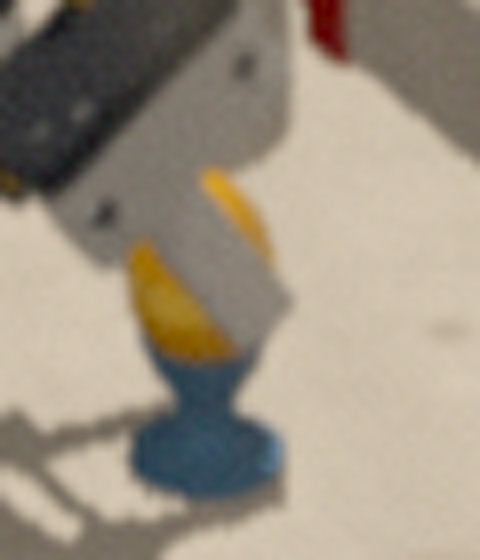

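View pics/t11z.png

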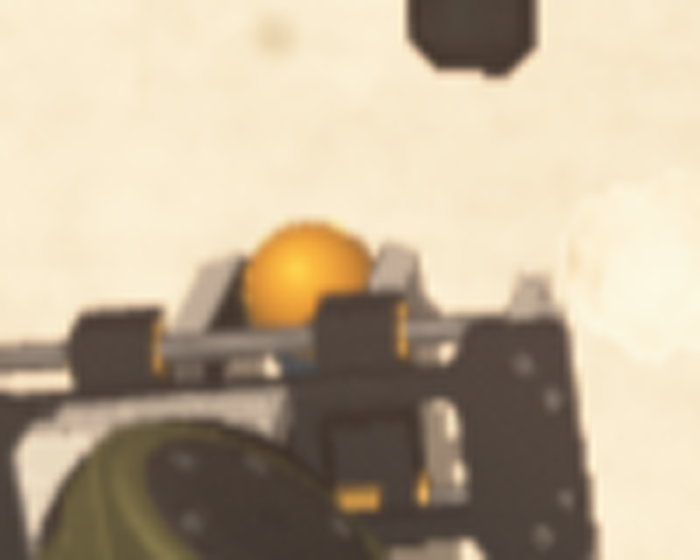

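```bash
python3 -m pendant '[[[0.03,0,-0.05,0],[0.03,0,-0.05,0]]]'; python3 -m pendant '[[[0,0,0,0],[0,0,0,0],[0,0,0,0],[0,0,0,0]]]' 0.45; python3 - <<'E'
from go import *
t=cams.camera('top');sc=cams.camera('scene')
s,R=st();print(s['wrist_force'])
z=lambda im,a,b,c,d,k:cv2.resize(im[b:d,a:c,::-1],None,fx=k,fy=k,interpolation=cv2.INTER_CUBIC)
cv2.imwrite('pics/s12z.png',z(sc['frame'],265,190,325,260,8));cv2.imwrite('pics/t12z.png',z(t['frame'],215,200,315,280,7))
E
```

```text
clock: 28.4
eef_pos: [498.2, 167.6, 54.1]
eef_rot: [3.046, -0.55, 0.14]
wrist_force: [2.0, 0.5, 2.6]
finger_gap: 38.9
clock: 28.8
eef_pos: [497.7, 167.3, 53.7]
eef_rot: [3.045, -0.549, 0.14]
wrist_force: [0.4, -0.9, -0.8]
finger_gap: 66.5
[-0.46423294 -0.09767257  0.00919413]
```

View pics/s12z.png

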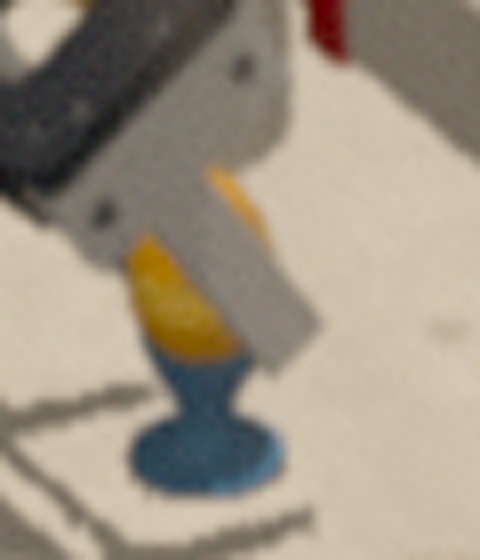

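View pics/t12z.png

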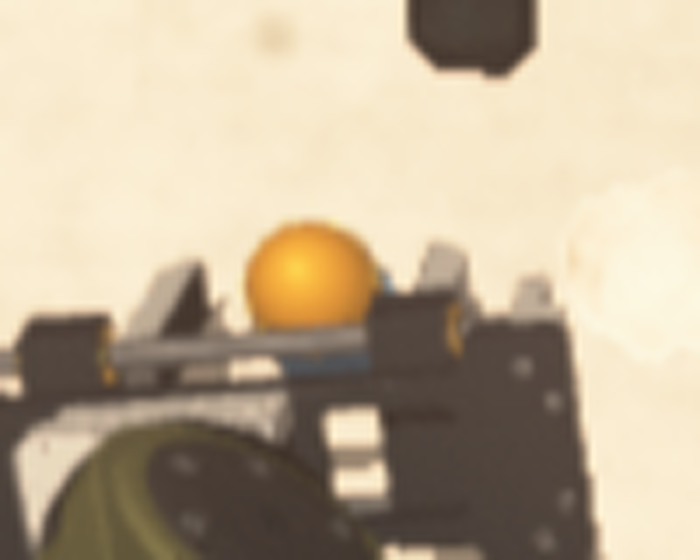

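```bash
python3 -m pendant '[[[0,0,-1,0],[0,0,-3,0],[0,0,-6,0],[0,0,-10,0],[0,0,-14,0.05]]]'; python3 - <<'E'
from go import *
t=cams.camera('top');sc=cams.camera('scene')
s,R=st();print(s['wrist_force'],s['joints'].round(3),R.round(3),s['eef_pos'])
z=lambda im,a,b,c,d,k:cv2.resize(im[b:d,a:c,::-1],None,fx=k,fy=k,interpolation=cv2.INTER_CUBIC)
cv2.imwrite('pics/s13z.png',z(sc['frame'],255,180,345,260,7));cv2.imwrite('pics/t13z.png',z(t['frame'],215,200,315,280,7))
for n,d in(('t',t),('s',sc)): print(n,'cup rim',proj(d,[496.5,168.3,40]),'egg',proj(d,[496.5,168.3,61]))
# knob
for c,d in(('top',t),('scene',sc)):
  for r in models.regions_of(c,'pane_knob')[:1]: print(c,r['score'],r['point'])
cv2.imwrite('pics/s13k.png',z(sc['frame'],400,300,520,420,5));cv2.imwrite('pics/t13k.png',z(t['frame'],480,190,620,300,5))
E
```

```text
clock: 29.4
eef_pos: [422.8, 170.4, 173.5]
eef_rot: [3.077, -0.552, 0.081]
wrist_force: [0.5, 0.5, 0.2]
finger_gap: 68.4
[ 1.22843757 -0.84337076  0.70457256] [ 0.446 -0.107  2.16  -0.437  0.625  2.253] [[ 0.845  0.046  0.533]
 [ 0.067 -0.998 -0.019]
 [ 0.531  0.052 -0.846]] [423.81034115 171.34211502 177.13097481]
t cup rim [[260.15302514 242.66979531]] egg [[258.89882716 240.83734964]]
s cup rim [[290.05819778 231.4026098 ]] egg [[289.82824534 222.85968099]]
top 0.92 [536.2, 254.0]
scene 0.76 [473.2, 394.4]
```

View pics/s13z.png

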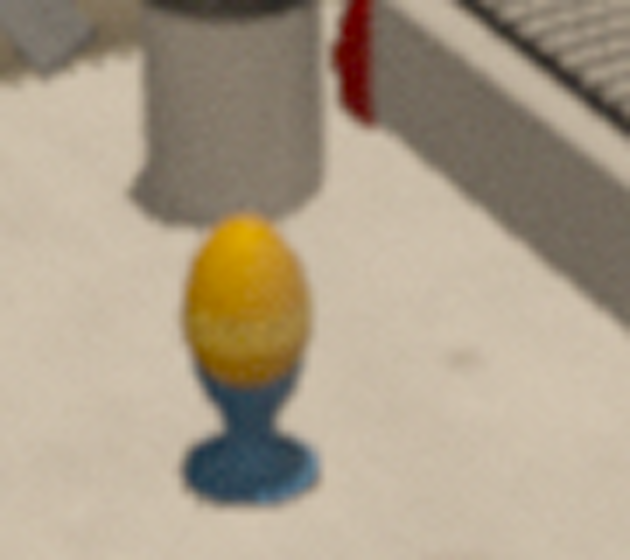

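View pics/t13z.png

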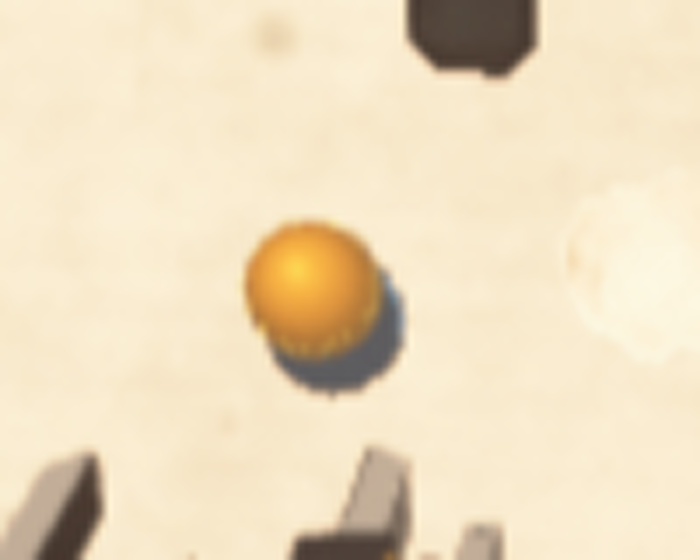

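View pics/s13k.png

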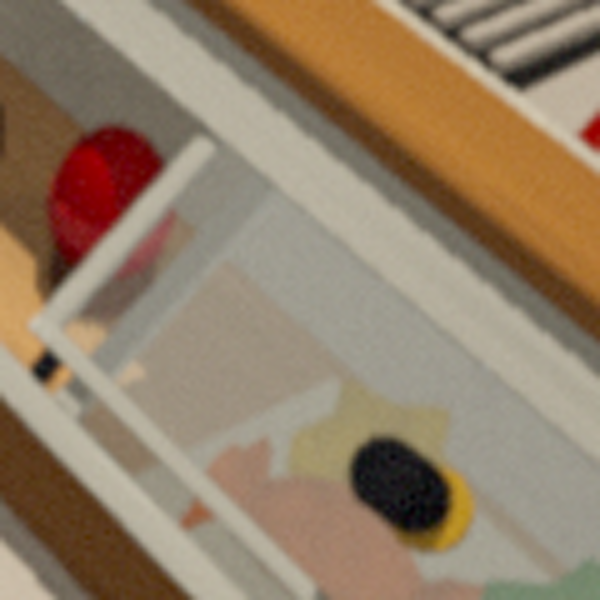

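View pics/t13k.png

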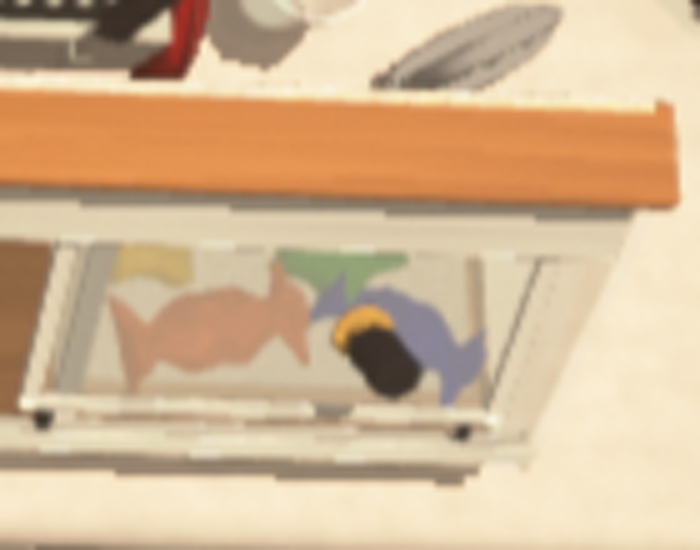

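```bash
python3 -m pendant '[[[0,4.8,0,0.02],[0,9.6,0,0.047],[0,14.4,0,0.047],[0,19.2,0,0.047],[0,24,0,0.047]]]' 0.6; python3 - <<'E'
from go import *
t=cams.camera('top');sc=cams.camera('scene')
K,e=tri((sc,t),[(480,396.8),(557,261.4)]);print("knob",K,e)
s,R=st();print(s['joints'].round(3),R.round(3),s['eef_pos'],rel(K,70),rel(K))
E
```

```text
clock: 30.1
eef_pos: [434.1, -44.4, 183.0]
eef_rot: [3.105, -0.552, 0.026]
wrist_force: [0.1, -0.1, -0.2]
finger_gap: 75.2
knob [ 466.32792405 -416.71797429  108.17766395] [0.40686034686185796, 0.4029205696578134]
[-0.258 -0.213  2.228  0.195  0.592  1.17 ] [[ 0.851  0.001  0.525]
 [ 0.018 -0.999 -0.027]
 [ 0.524  0.032 -0.851]] [434.25136141 -47.48503198 183.13540401] [-18.7 366.7  31.5] [-18.7 366.7 101.5]
```

```bash
python3 -m pendant '[[[0,4.8,0,0],[0,9.6,0,0],[-0.5,14.4,0,0],[-1,19.2,0.5,0],[-1.3,23.5,1,0]]]';python3 -m pendant '[[[0,4.5,0.5,0],[-0.3,9,1,0],[-0.5,13,2,0],[-0.5,13,2,0]]]'; python3 - <<'E'
from go import *
K=[466.8,-417.2,108.5]
s,R=st();print(s['joints'].round(3),R[:,2].round(3),s['eef_pos'],rel(K,70),rel(K))
E
```

```text
clock: 30.7
eef_pos: [429.5, -279.8, 174.1]
eef_rot: [3.108, -0.551, 0.023]
wrist_force: [1.0, 1.5, 0.7]
finger_gap: 75.2
clock: 31.1
eef_pos: [436.8, -411.1, 156.3]
eef_rot: [3.111, -0.55, 0.02]
wrist_force: [0.4, 0.5, -0.7]
finger_gap: 75.1
[-1.007  0.303  1.755  0.612  0.848  0.194] [ 0.523 -0.021 -0.852] [ 436.78009928 -411.07213779  156.31879724] [ 0.5  5.  -2.4] [ 0.5  5.  67.6]
```

```bash
python3 -m pendant '[[[0,0.4,3,0],[0,0.4,5.5,0],[0,0.4,6.6,0],[0,0.4,6.6,0]]]'; python3 - <<'E'
from go import *
K=[466.8,-417.2,108.5]
s,R=st();print(s['joints'].round(3),s['eef_pos'],s['wrist_force'],rel(K))
t=cams.camera('top')
z=lambda im,a,b,c,d,k:cv2.resize(im[b:d,a:c,::-1],None,fx=k,fy=k,interpolation=cv2.INTER_CUBIC)
cv2.imwrite('pics/t14k.png',z(t['frame'],480,190,620,300,5))
E
```

```text
clock: 31.5
eef_pos: [472.3, -412.3, 102.3]
eef_rot: [3.109, -0.551, 0.025]
wrist_force: [-0.4, -0.7, -0.4]
finger_gap: 74.8
[-0.952  0.427  1.73   0.663  0.742  0.16 ] [ 472.26059462 -412.27697979  102.25255196] [-0.35384998 -0.65425835 -0.43803848] [-1.5  5.   2.9]
```

View pics/t14k.png

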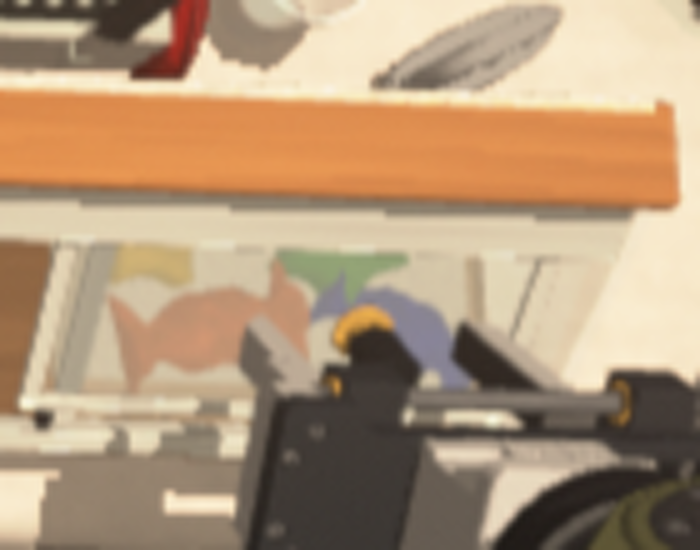

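```bash
python3 -m pendant '[[[0,0.4,0.1,0],[0,0.4,0.1,0],[0,0.4,0.1,0],[0,0.4,0.1,0],[0,0.4,0.1,0]]]' -1 25; python3 -m pendant '[[[0,0,0,0],[0,0,0,0],[0,0,0,0]]]'; python3 - <<'E'
from go import *
s,R=st();print(R.round(3),s['eef_pos'],s['wrist_force'],s['finger_gap'])
E
```

```text
clock: 32.05
eef_pos: [472.5, -417.9, 103.9]
eef_rot: [3.105, -0.554, 0.026]
wrist_force: [0.6, 0.2, -0.5]
finger_gap: 38.8
clock: 32.35
eef_pos: [472.6, -417.8, 103.7]
eef_rot: [3.106, -0.554, 0.026]
wrist_force: [0.1, 0.1, 0.8]
finger_gap: 19.4
[[ 0.85   0.007  0.526]
 [ 0.022 -1.    -0.022]
 [ 0.526  0.03  -0.85 ]] [ 472.60339104 -417.78617235  103.67529538] [0.12191846 0.06480442 0.76993234] 19.43004501663288
```

```bash
python3 -m pendant '[[[0.6,-1,-0.12,0],[1.16,-4.5,-0.3,0],[1.2,-9,-0.44,0],[1.23,-13,-0.57,0],[1.25,-15.5,-0.65,0]]]'; python3 -m pendant '[[[0,0,0,0]]]'; python3 - <<'E'
from go import *
s,R=st();d=np.array([469.4,-242.3,103.7])-s['eef_pos'];print(R.round(3),s['eef_pos'],s['wrist_force'],d,R.T@d,"lift",-d@UP,"out",-d@OUT)
E
```

```text
clock: 32.85
eef_pos: [478.1, -258.4, 109.2]
eef_rot: [3.109, -0.551, 0.026]
wrist_force: [22.8, -2.8, -28.2]
finger_gap: 19.5
clock: 32.95
eef_pos: [478.3, -257.7, 109.2]
eef_rot: [3.11, -0.551, 0.027]
wrist_force: [15.4, 0.3, -21.8]
finger_gap: 19.8
[[ 0.852  0.011  0.524]
 [ 0.023 -1.    -0.017]
 [ 0.523  0.027 -0.852]] [ 478.25401639 -257.65747022  109.17047135] [ 15.41146547   0.32013108 -21.75350396] [-8.85401639 15.35747022 -5.47047135] [-10.04857862 -15.59297985  -0.23791138] lift 10.298921254941032 out -1.5006278545944198
```

```bash
python3 -m pendant '[[[0.05,-0.6,0.08,0],[0.05,-1.2,0.08,0],[0.05,-1.6,0.07,0],[0.05,-1.6,0.07,0]]]'; python3 - <<'E'
from go import *
s,R=st();d=np.array([469.4,-242.3,103.7])-s['eef_pos'];print(s['eef_pos'],s['wrist_force'],d,R.T@d,"lift",-d@UP,"out",-d@OUT)
E
```

```text
clock: 33.35
eef_pos: [479.3, -245.1, 109.6]
eef_rot: [3.107, -0.553, 0.026]
wrist_force: [7.2, 1.5, -12.6]
finger_gap: 19.6
[ 479.26400381 -245.12350404  109.64916779] [  7.22553018   1.48545262 -12.63296534] [-9.86400381  2.82350404 -5.94916779] [-11.45364212  -3.07326467  -0.18019422] lift 11.380316647878068 out -1.7831325053417357
```

```bash
python3 -m pendant '[[[0,-0.3,0.05,0],[0,-0.4,0.05,0],[0,-0.4,0.05,0]]]'; python3 - <<'E'
from go import *
s,R=st();d=np.array([469.4,-242.3,103.7])-s['eef_pos'];print(s['eef_pos'],s['wrist_force'],d,R.T@d,"lift",-d@UP,"out",-d@OUT)
E
```

```text
clock: 33.65
eef_pos: [479.6, -242.1, 109.6]
eef_rot: [3.106, -0.553, 0.026]
wrist_force: [0.9, 1.5, -5.8]
finger_gap: 19.4
[ 479.59214322 -242.05011596  109.6273635 ] [ 0.93749471  1.47341695 -5.77548063] [-10.19214322  -0.24988404  -5.9273635 ] [-1.17887985e+01 -2.61684304e-03 -3.16363868e-01] lift 11.617670491115996 out -2.0107595113161096
```

```bash
python3 -m pendant '[[[0,-0.15,0,0],[-0.5,-0.15,0.1,0],[-1.0,-0.15,0.15,0],[-1.2,-0.15,0.18,0],[-1.2,-0.15,0.18,0]]]'; python3 - <<'E'
from go import *
s,R=st();d=np.array([469.4,-242.3,103.7])-s['eef_pos'];print(s['eef_pos'],s['wrist_force'],d,R.T@d,"lift",-d@UP,"out",-d@OUT)
t=cams.camera('top');sc=cams.camera('scene')
z=lambda im,a,b,c,d,k:cv2.resize(im[b:d,a:c,::-1],None,fx=k,fy=k,interpolation=cv2.INTER_CUBIC)
cv2.imwrite('pics/t15.png',z(t['frame'],380,180,540,300,5));cv2.imwrite('pics/s15.png',z(sc['frame'],335,250,465,370,5))
E
```

```text
clock: 34.15
eef_pos: [472.0, -242.5, 103.6]
eef_rot: [3.103, -0.558, 0.026]
wrist_force: [16.6, 0.2, -0.4]
finger_gap: 19.4
[ 471.98586295 -242.46329344  103.61823867] [16.6030154   0.21349372 -0.41918168] [-2.58586295  0.16329344  0.08176133] [-2.14558328 -0.17391773 -1.44438979] lift 1.9283307717240386 out -1.7247934732574026
```

View pics/s15.png

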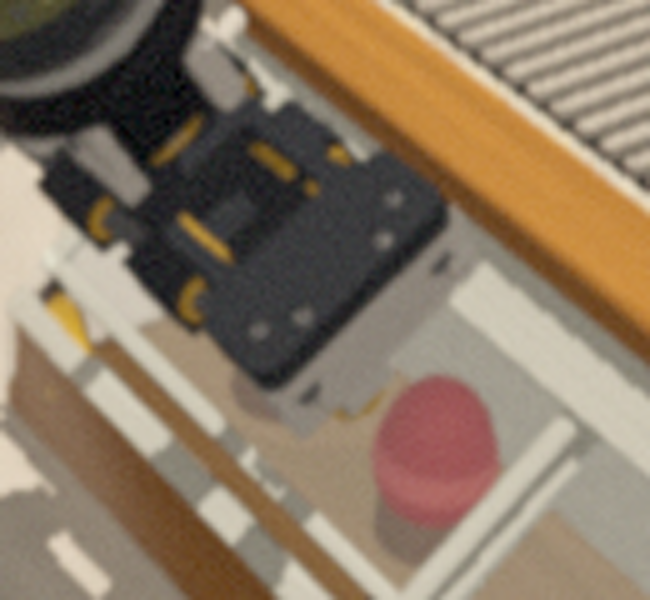

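View pics/t15.png

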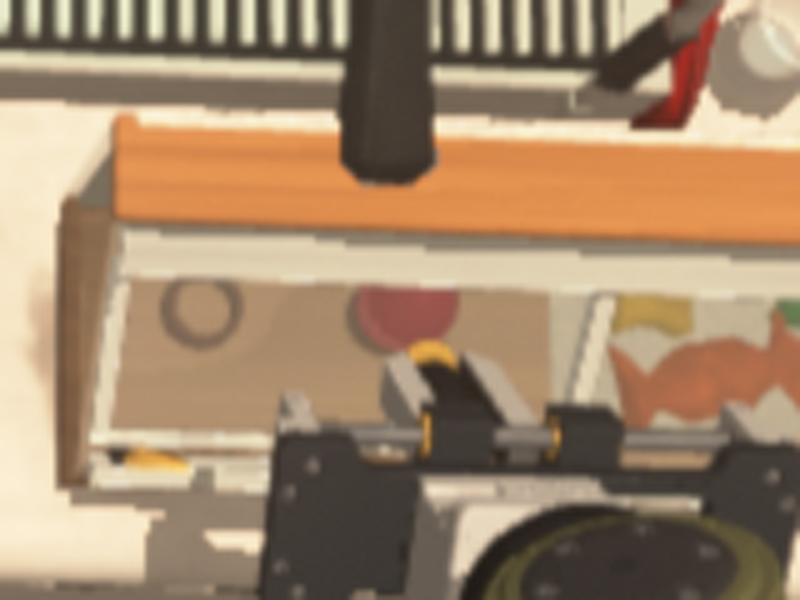

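```bash
python3 -m pendant '[[[0.1,0,0,0],[0.1,0,0,0],[0.1,0,0,0],[0.1,0,0,0],[0.1,0,0,0]]]' 0.3;python3 -m pendant '[[[0,0,0,0],[0,0,-2,0],[0,0,-5,0],[0,0,-9,0],[0,0,-13,0]]]'; python3 -m pendant '[[[0,0,-4,0],[-2,0,-8,0],[-4,0,-11,0],[-6,0,-14,0],[-8,0,-17,0]]]'; python3 - <<'E'
from go import *
s,R=st();print(s['eef_pos'],s['wrist_force'])
t=cams.camera('top');sc=cams.camera('scene')
z=lambda im,a,b,c,d,k:cv2.resize(im[b:d,a:c,::-1],None,fx=k,fy=k,interpolation=cv2.INTER_CUBIC)
cv2.imwrite('pics/t16.png',t['frame'][:,:,::-1]);cv2.imwrite('pics/s16.png',sc['frame'][:,:,::-1])
cv2.imwrite('pics/t16z.png',z(t['frame'],385,195,625,290,3));cv2.imwrite('pics/s16z.png',z(sc['frame'],335,250,465,370,5))
# registration of pane region vs start
for n,d,box in(('scene',sc,(340,255,460,375)),('top',t,(392,225,505,280))):
    a=cv2.imread(f'pics/{n}0.png'); x0,y0,x1,y1=box
    print(n,np.abs(a[y0:y1,x0:x1].astype(int)-d['frame'][y0:y1,x0:x1,::-1]).mean())
E
```

```text
clock: 34.75
eef_pos: [471.2, -241.4, 102.3]
eef_rot: [3.106, -0.554, 0.026]
wrist_force: [-0.3, -0.4, 0.1]
finger_gap: 56.1
clock: 35.25
eef_pos: [401.9, -238.0, 213.7]
eef_rot: [3.106, -0.553, 0.026]
wrist_force: [1.0, -0.8, 1.3]
finger_gap: 61.6
clock: 35.75
eef_pos: [244.3, -235.7, 316.0]
eef_rot: [3.105, -0.554, 0.027]
wrist_force: [-0.3, -0.8, -0.5]
finger_gap: 61.2
[ 244.27165518 -235.71442503  315.99919588] [-0.31931767 -0.75549271 -0.49462854]
scene 11.883680555555555
top 1.7008849557522123
```

View pics/s16z.png

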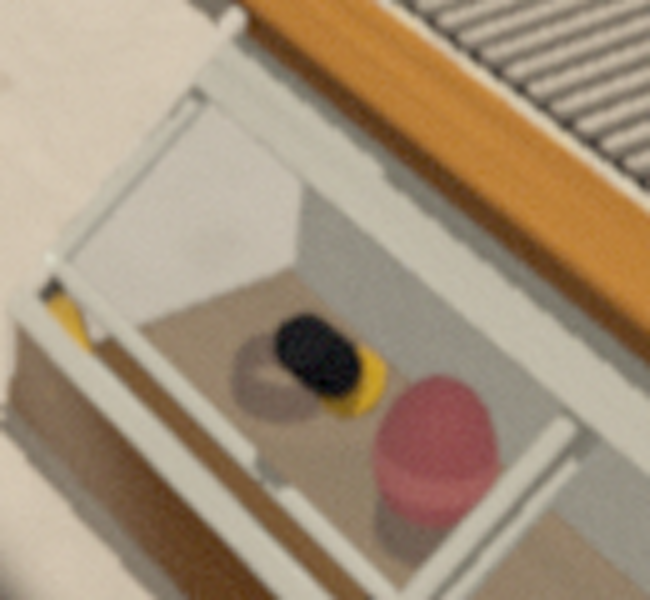

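View pics/t16z.png

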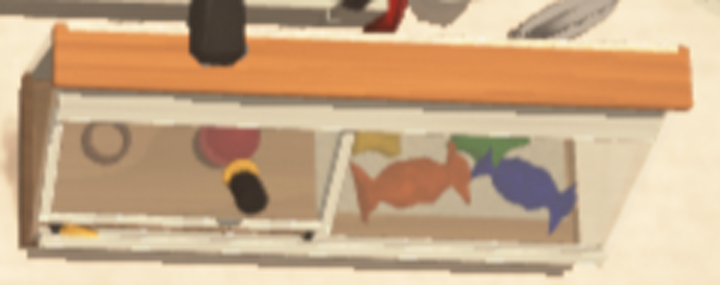

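View pics/s16.png

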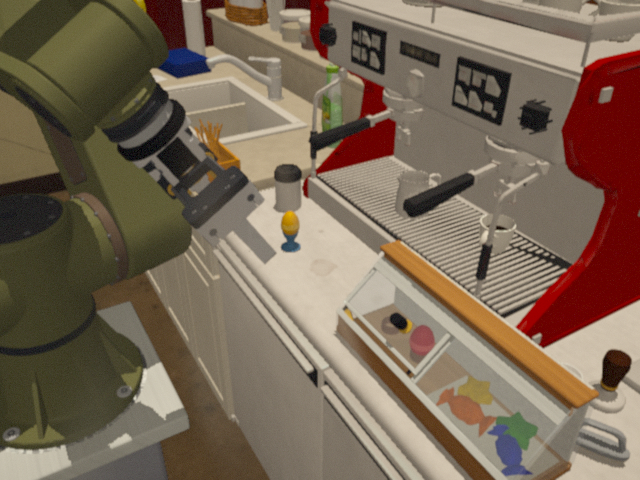

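The pane looks the same as at the start: the knob is at (397,321) in the scene view and (467,258) in the top view. The egg is upright in the cup at (290,230), and the red egg and shaker haven't moved. I'll hand it in.

```bash
python3 -m pendant '[[[0,0,0,0],[0,0,0,0],[0,0,0,0]]]'; python3 -c "
from cell import manip
print(manip.sign_off())"
```

```text
clock: 36.15
eef_pos: [246.1, -235.9, 314.7]
eef_rot: [3.107, -0.553, 0.027]
wrist_force: [-0.3, -0.6, 0.7]
finger_gap: 61.2
the job is handed in; nothing more can be done
None
```

I lifted the pane over its catch, slid it about 175 mm open and took the gold egg off the left stand. I then set the egg in the cup, let it go, slid the pane shut and lowered it behind its catch. I handed the job in at 36 s on the clock, and no verdict was reported.

**Leaning the tool:** the moves can't tilt the tool, so I repeatedly commanded poses beyond the arm's reach, high above the work. That leaned it by about 32°, less than the pane's 40°, but it was enough to clear the roof and handle. It cost about 11 s. I also half-turned the wrist after the last joint hit its limit.

**Last checks:**
- **Egg:** it stands upright in the cup, centred to within about 1–2 mm in the pictures.
- **Pane:** the knob and frame are back at their starting pixels, within about 1 mm. The pane met its lower stop before I let go.
- **Red egg and shaker:** both look unmoved in the final pictures, though I did not measure them again.
- **Robot:** it was clear of everything, with the wrist force near zero.

**Disagreements:**
- The two cameras differed by up to about 6 mm in y on the eggs, so I used the average, and the grips confirmed it.
- A plain picture difference against the start was small in the top view (1.7 grey levels). It was larger in the scene view (11.9), where the gold egg is gone and the lighting may differ.
- While sliding, I pressed or pulled on the pane with up to about 36 N at the wrist, higher than intended but through the fingers, so the 40 N limit for the arm and gripper body did not apply.

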